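Clamp the cam lid on the ghee pot

ROBOT

A 6-joint arm with a two-finger parallel gripper is mounted at the origin on the work surface. World frame = base frame: x ahead of the robot, y to its left, z up, the work surface at z = 0. Lengths are in mm, angles in degrees, forces in N, time in s.
With the tool pointing down it reaches from about 325 to 900 mm from the base axis. Payload 6.1 kg.
Tool frame: the origin (TCP) lies on the centre line of the jaws, within the pads' length; the fingertips stand 11 mm ahead of it and the grasp point (between the pads) lies 8 mm behind it; y points along the fingers, z is the direction in which the jaws open and shut, and the axes are right-handed (so a half turn about y gives the same grasp; the last joint's range is limited). The gripper opens to 85 mm and grips with 20 to 120 N. Pads are 22 mm wide; open, the fingers measure 114 mm over their backs; the gripper's body (76 mm by 85 mm) begins 54 mm behind the grasp point. The pads swing forward as they close: fully open they stand 13 mm farther back than shut.
Start: joints at [-73.803, 12.628, 87.462, -0, 79.91, -7.225], TCP at [248.435, -573.494, 242.3] pointing down, gripper open.
Joint ranges: [-170.65, 170.65], [-52.31, 119.04], [5.05, 147.46], [-71.25, 251.25], [11.57, 151.72], [-153.62, 153.62]. Speed limits (degrees/s): [147.25, 147.25, 172.46, 180, 180, 180].

INTERFACE

Orientations are given as [roll, pitch, yaw] about the fixed x, y, z axes, in that order (R = Rz(yaw) Ry(pitch) Rx(roll)).
In Python, from plant import robot gives the robot as it stands.
- The arm moves only by the shell command python3 -m jog 'ROWS' [OPENING]. ROWS is JSON, one flat list of numbers, 6 for each row, row after row: the shift along the tool's x, y, z in m, then the turn, a rotation vector about the tool's x, y, z in degrees. In form: [tx, ty, tz, ax, ay, az, tx, ty, tz, ax, ay, az, ...]. A call has 1 to 12 rows; each row is the pose to reach, as a shift and turn from the pose commanded when the call began, along the tool's axes at that moment; what a row does not reach only later rows make up. A row lasts 1/12 s, in which the tool goes at most 41.7 mm and 7.16 degrees, less where a joint would pass 70% of its speed; a pose out of reach is approached as far as the arm can. A call with a gripper value outside its range is refused whole. OPENING is the opening, from 0 (shut) to 1 (fully open), set as the call begins (- or left out, the last holds). The fingers move at their own pace and stop on an object; the grip force is fixed at half the most. Time passes only in rows, so rows that repeat a pose let the fingers close. It gives the time, the measured TCP pose, the force and the opening at its end, in the units of the state.
- robot.read_state(): the state, without advancing time (a new reading comes with each control period).
- robot.camera(name): name is "scene" or "top" or "wrist"; returns the picture (480x640x3 uint8, blue, green, red); there is no depth.
- robot.calibration(name): a dict with "intrinsics" (3x3 intrinsics, pixels), "pose" (4x4, takes a point from camera to world coordinates). Camera axes: x right, y down, z forward; pixel columns grow to the right and rows downward; lengths in mm; the calibration is good to about 2 mm. A picture is of the moment at which its call begins: read the wrist's pose just before it. calibration takes no time and is no camera call; for the wrist camera it gives the pose at the moment of the call.
- robot.job_done(): hands the job in, once; it reports no verdict.
The state is a dict: "time": time; "qpos": joint angles; "dq": joint speeds; "joint_torque": joint torques, N m; "eef_pos": TCP position; "tool_rot": TCP orientation; "ft_force": force on the tool from outside, world axes, zero at the start; "moment": the same for the moment, N m; "gripper_width": opening from 0.0 (shut) to 1.0 (fully open).
Only numpy, scipy, OpenCV 4.12 (cv2) and the standard library are available. Lean on these libraries where they do the work, as an engineer would, in place of code of your own. Each camera call takes 0.05 s, during which the arm holds its last target.

TASK

Close the ghee pot: put its lid on the neck and press it down gently until the sealing ring bottoms, with both cam arms still up. Then swing the two arms down, one after the other, each until its cam bites firmly under the bead, without forcing anything, and leave the other things on the counter where they are.

Things in the scene. Friction and masses are not known exactly. Their poses are not given: they have to be found in the camera images.
- pot: steel ghee pot, fixed upright in a rail ring screwed to the counter (ring and feet reach 96 mm from the axis, 44 mm high). Belly 158 mm across up to 50 mm high, shoulder to 85 mm, straight neck 78 mm across, and round the mouth a bead 98 mm across, 6 mm high. The groove for the cams is the space under the bead, all round: the lid fits at any turn. Origin on the counter under its centre, z up
- pot_rim (a point): centre of the steel rim, top of the bead, 150 mm above the counter. A grey silicone sealing ring, 83 to 94 mm across, stands 4.5 to 10.5 mm above the rim at the start. The lid's roof pushes it down against about 15 N of drag until it bottoms firmly, its top then 1 to 5.5 mm above the rim depending on its unseen wear; it stays down. Press home with 18 to 28 N; over 34 N spoils it
- lid: loose aluminium lid, about 0.6 kg with its arms, starts mouth down on the counter. Skirt 106 mm outside, 100.6 mm inside (1.3 mm clear of the bead all round); roof underside 27.7 mm, roof top 31 to 33 mm above the skirt's lower edge. Origin at the centre of that lower edge, z up; home it lies 123.3 to 127.8 mm above the counter. Cam arms pivot on its +y and -y sides
- knob_top (a point): centre of the top of the lid's round black knob, 60 mm above the lid's lower edge. The knob is 26 mm across and 25 mm high (35 to 60 mm above the lower edge)
- clip_a (a joint): hinge of the cam arm on the lid's +y side. 0 = fully raised, leaning outward 60 degrees above level; grows as it swings outward and down: level at 1.05, hanging straight down at 2.62, stop at 2.72. It stays where it is left. Starts at 0 to 0.25. With the lid home the cam begins to bite somewhere between 1.87 and 2.45, as the ring's wear has it: to be felt, not known beforehand
- clip_b (a joint): the same hinge on the lid's -y side; both bite at nearly the same angle. Pushed square to the arm 45 mm from the pivot, an arm swings freely at about 2.2 N. Once the cam bites the push climbs by about 3 N per mm: 4 to 6 N is right, under 3.3 N is loose, 8 N and more over-tightens. Let go, it stays tight
- paddle_a (a point): on the +y arm, 45 mm from its pivot, mid-thickness: the place to push. The arm is a flat steel strip 14 mm wide, 3 mm thick, with a rounded end 18 mm wide; 65 mm from pivot to end
- paddle_b (a point): the same on the -y arm
- cam_a: cam of the +y arm: a steel roller 10 mm across, 8 mm off the pivot, that swings in under the bead as the arm goes down and pulls the lid on to the ring. Origin on the pivot pin, which is parallel to the lid's x, 53.5 mm from the lid's axis (towards +y) and 15 mm above its lower edge
- cam_b: the same for the -y arm, pivot pin 53.5 mm from the lid's axis towards -y
- tawa: cast iron tawa (flat griddle), 236 mm across and 16 mm high, with a flat handle 120 mm long; bystander; origin under its centre
- spatula: grey hard silicone spatula, 265 mm long, 55 mm wide, 12 mm thick, lying flat; bystander; origin under the joint of handle and blade
- tumbler: open steel tumbler, 68 mm across, 95 mm high; bystander; origin under its centre
- katori: small open steel bowl, 90 mm across, 38 mm high; bystander; origin under its centre
- pickle_jar: amber glass jar with a steel cap, 72 mm across, 105 mm high; bystander; origin under its centre
- caddy: white plastic spoon caddy, 200 x 87 x 65 mm, its clear sliding lid half open over two steel spoons; bystander; origin under its centre
There are look-alikes about, which are no part of the job. What is shaped like the lid but yellow is not meant. What is shaped like the pot but red is not meant.

How it is judged:
By the outcome, as a careful person would: the job done as asked, in the order asked, and still so for the second after the job is handed in, with the robot touching nothing.
It also fails if it takes over 72 s, if anything falls off the work surface, if the arm or the gripper's body presses on something with over 40 N, if the wrist force passes 120 N, or if a joint passes its speed limit or range.

## Working session

There is one attempt and no reset: what is moved stays moved. The work goes in short steps, Python scripts to look and compute and a shell command to move; the robot and the scene stay as the last step left them, time stands still between calls to the robot, and variables do not carry over. Pictures are saved under pics/ and viewed, and the job is handed in when it is done.

```bash
ls; mkdir -p pics; python3 - <<'E'
from plant import robot
import cv2,numpy as np
np.set_printoptions(precision=4,suppress=True)
print(robot.read_state())
for n in ["scene","top","wrist"]:
    c=robot.calibration(n); print(n,np.array(c["intrinsics"]),np.array(c["pose"]))
    cv2.imwrite(f"pics/{n}0.png",robot.camera(n))
E
```

```text
pics
{'time': 0.0, 'qpos': array([-73.8028,  12.6748,  87.5263,   0.0006,  79.9082,  -7.2248]), 'dq': array([ 0.0329,  0.055 , -0.0112,  0.1413,  0.0469,  0.0257]), 'joint_torque': array([ -0.0021, -49.6904, -38.9397,  -0.0001,   0.0111,   0.    ]), 'eef_pos': array([ 248.278 , -572.9441,  241.1988]), 'tool_rot': array([ -90.1084,    0.0143, -156.5781]), 'ft_force': array([-0.4684, -0.7539, -0.2227]), 'moment': array([-0.0075, -0.0072, -0.005 ]), 'gripper_width': 0.996669113944841}
scene [[527.3775   0.     311.4407]
 [  0.     527.3775 234.0884]
 [  0.       0.       1.    ]] [[   0.7145    0.4521   -0.5339 1320.1203]
 [   0.6996   -0.4703    0.5379 -867.6338]
 [  -0.0079   -0.7579   -0.6523 1145.1725]
 [   0.        0.        0.        1.    ]]
top [[563.7598   0.     322.2574]
 [  0.     563.7598 240.9764]
 [  0.       0.       1.    ]] [[   0.0149   -0.9901    0.1393  281.5428]
 [  -0.9999   -0.0153   -0.0013  -27.5259]
 [   0.0034   -0.1392   -0.9903 1782.2067]
 [   0.        0.        0.        1.    ]]
wrist [[369.9547   0.     321.6798]
 [  0.     369.9547 239.4231]
 [  0.       0.       1.    ]] [[   0.3978   -0.883    -0.2493  311.6238]
 [  -0.9175   -0.3834   -0.1062 -547.4635]
 [  -0.0018    0.271    -0.9626  373.2539]
 [   0.        0.        0.        1.    ]]
```

View pics/scene0.png

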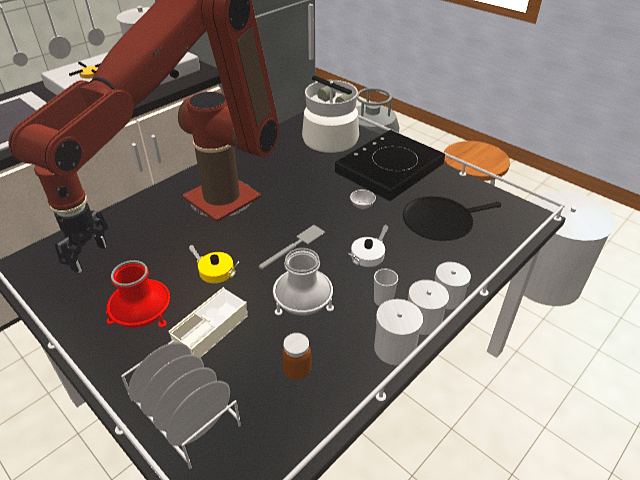

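View pics/top0.png

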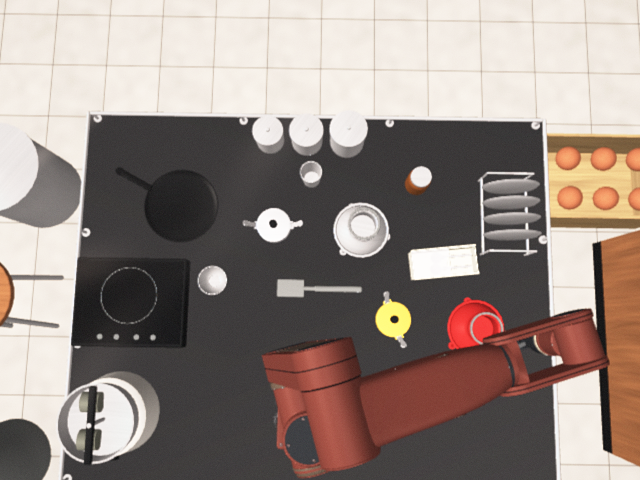

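View pics/wrist0.png

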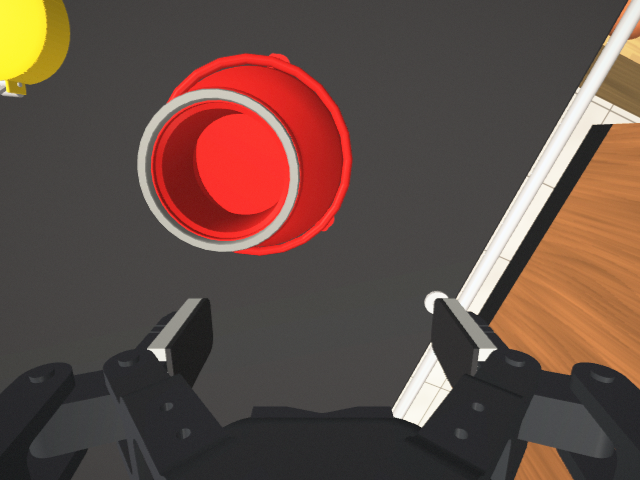

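The top view shows the white lid at about (273,225), knob at its centre and arms left and right. The steel pot is at (361,229), with its rim around (364,222). I'll measure both in the top and scene views.

```bash
cat > h.py <<'E'
import numpy as np, cv2
np.set_printoptions(precision=2,suppress=True)
def ray(cal,px):
    K=np.array(cal["intrinsics"]);P=np.array(cal["pose"])
    d=P[:3,:3]@np.linalg.inv(K)@np.array([px[0],px[1],1.]);return P[:3,3],d/np.linalg.norm(d)
def onplane(cal,px,z):
    o,d=ray(cal,px);return o+d*(z-o[2])/d[2]
def tri(c1,p1,c2,p2):
    o1,d1=ray(c1,p1);o2,d2=ray(c2,p2)
    A=np.c_[d1,-d2];s=np.linalg.lstsq(A,o2-o1,rcond=None)[0]
    a=o1+s[0]*d1;b=o2+s[1]*d2;return (a+b)/2,np.linalg.norm(a-b)
def proj(cal,p):
    K=np.array(cal["intrinsics"]);P=np.array(cal["pose"])
    q=K@(P[:3,:3].T@(np.array(p,float)-P[:3,3]));return q[:2]/q[2]
E
python3 - <<'E'
import cv2
a=cv2.imread('pics/top0.png');s=cv2.imread('pics/scene0.png')
b=cv2.resize(a[170:290,230:430],None,fx=4,fy=4,interpolation=cv2.INTER_CUBIC);cv2.imwrite('pics/tc.png',b)
b=cv2.resize(s[210:330,260:420],None,fx=5,fy=5,interpolation=cv2.INTER_CUBIC);cv2.imwrite('pics/sc.png',b)
E
```

```text
(no output)
```

View pics/tc.png

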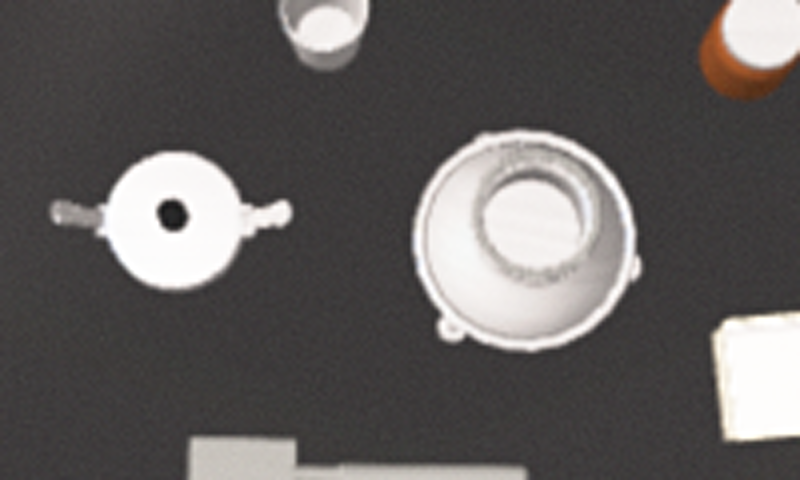

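View pics/sc.png

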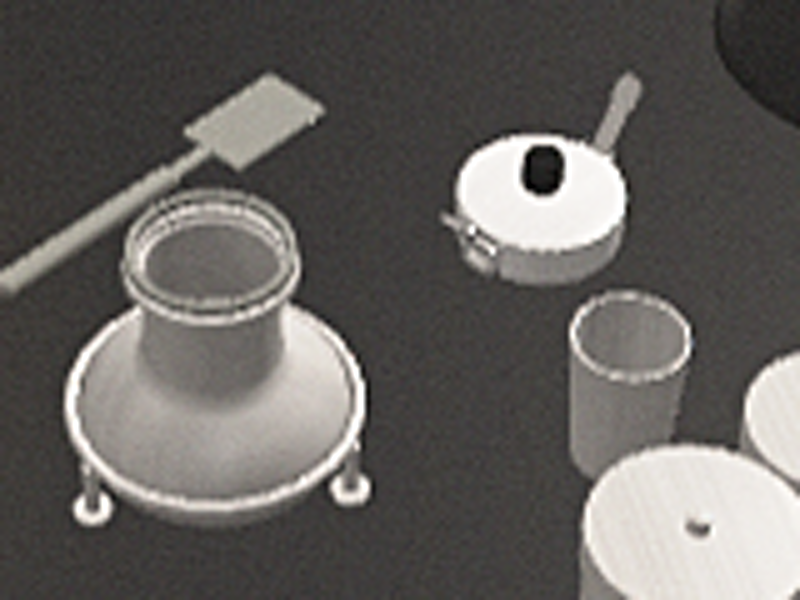

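```bash
python3 - <<'E'
from h import *
from plant import robot
t=robot.calibration('top');s=robot.calibration('scene')
print('knob', onplane(t,(230+173/4,170+215/4),60), onplane(s,(260+543/5,210+168/5),50), tri(t,(230+173/4,170+215/4),s,(260+543/5,210+157/5)))
for p in [(57,212),(287,212)]: print('armtip',onplane(t,(230+p[0]/4,170+p[1]/4),65))
print('rim', onplane(t,(230+535/4,170+222/4),150), onplane(s,(260+211/5,210+252/5),152))
print('tumbler',onplane(t,(311,168),95),'jar',onplane(t,(420,177),105),'canister',onplane(t,(307,128),100))
print('pot base', onplane(t,(230+525/4,170+240/4),44))
E
```

```text
knob [575.3  122.86  60.  ] [583.81 126.36  50.  ] (array([578.79, 125.98,  55.52]), np.float64(7.599909518314316))
armtip [575.41 212.01  65.  ]
armtip [578.17  34.47  65.  ]
rim [ 558.87 -150.72  150.  ] [ 566.04 -144.8   152.  ]
tumbler [745.12   8.36  95.  ] jar [ 719.39 -325.28  105.  ] canister [871.09  22.91 100.  ]
pot base [ 562.51 -150.98   44.  ]
```

```bash
cat >> h.py <<'E'
from scipy.spatial.transform import Rotation as R
def rows(st,pos,rpy):
    """shift (m) and rotvec (deg) in tool axes from measured pose to target"""
    T=R.from_euler('xyz',st['tool_rot'],degrees=True);G=R.from_euler('xyz',rpy,degrees=True)
    d=T.inv().apply(np.array(pos)-st['eef_pos'])/1000
    return np.round(d,4),np.round((T.inv()*G).as_rotvec(degrees=True),2)
def show(st):
    print(round(st['time'],2),st['eef_pos'],st['tool_rot'],'F',st['ft_force'],'M',st['moment'],'g',round(st['gripper_width'],3))
E
python3 - <<'E'
from h import *
from plant import robot
s=robot.read_state();print(rows(s,(560,-150,310),(-90,0,-90)))
E
```

```text
(array([-0.45, -0.07, -0.26]), array([  0.07, -66.58,  -0.06]))
```

```bash
python3 -m jog '[-0.45,-0.07,-0.26,0,-66.6,0,-0.45,-0.07,-0.26,0,-66.6,0,-0.45,-0.07,-0.26,0,-66.6,0,-0.45,-0.07,-0.26,0,-66.6,0,-0.45,-0.07,-0.26,0,-66.6,0,-0.45,-0.07,-0.26,0,-66.6,0,-0.45,-0.07,-0.26,0,-66.6,0,-0.45,-0.07,-0.26,0,-66.6,0,-0.45,-0.07,-0.26,0,-66.6,0,-0.45,-0.07,-0.26,0,-66.6,0,-0.45,-0.07,-0.26,0,-66.6,0,-0.45,-0.07,-0.26,0,-66.6,0]'; python3 - <<'E'
from h import *
from plant import robot
s=robot.read_state();show(s)
E
```

```text
time: 1.15
eef_pos: [544.3, -173.5, 309.2]
tool_rot: [-90.0, 0.0, -90.0]
ft_force: [0.6, -0.8, -0.7]
gripper_width: 1.0
1.15 [ 544.33 -173.48  309.19] [-90.01   0.   -89.96] F [ 0.61 -0.83 -0.73] M [0.04 0.   0.05] g 1.0
```

```bash
python3 -m jog '[0,0,0.01,0,0,0,0,0,0.01,0,0,0,0,0,0.01,0,0,0]'; python3 - <<'E'
from h import *
from plant import robot
s=robot.read_state();c=robot.calibration('wrist');im=robot.camera('wrist');show(s)
cv2.imwrite('pics/w1.png',im)
import pickle;pickle.dump(c,open('w1.pkl','wb'))
print(proj(c,(560,-150,150)))
E
```

```text
time: 1.4
eef_pos: [553.4, -175.4, 308.4]
tool_rot: [-90.1, -0.0, -89.9]
ft_force: [-0.1, -1.5, 0.5]
gripper_width: 1.001
1.4 [ 553.45 -175.39  308.36] [-90.08  -0.   -89.9 ] F [-0.1  -1.49  0.52] M [ 0.01  0.04 -0.02] g 1.001
[330.08 190.47]
```

View pics/w1.png

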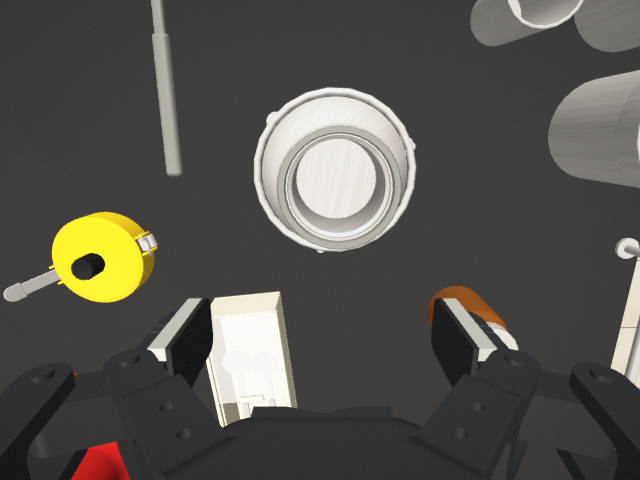

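```bash
python3 - <<'E'
from h import *
im=cv2.imread('pics/w1.png')
cv2.imwrite('pics/w1c.png',cv2.resize(im[80:260,245:425],(720,720),interpolation=cv2.INTER_CUBIC))
E
```

```text
(no output)
```

View pics/w1c.png

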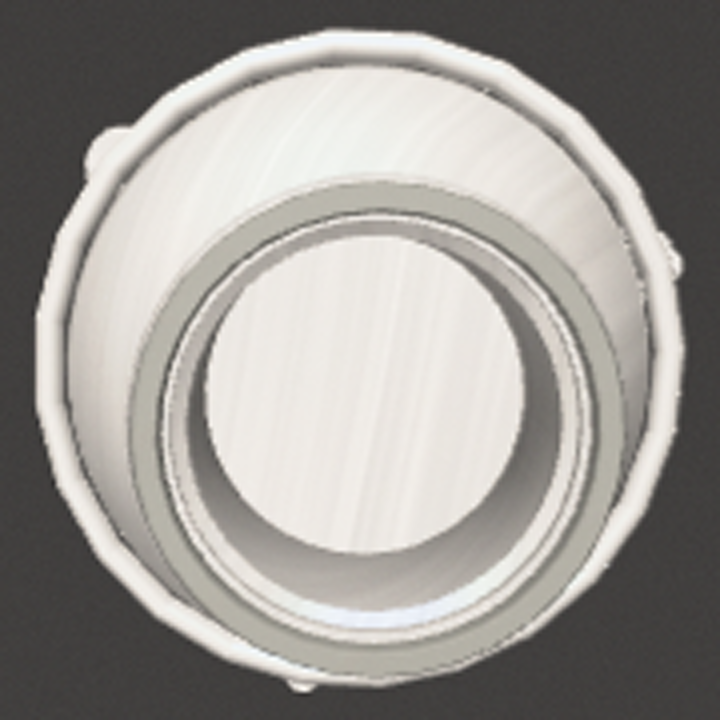

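```bash
cat > ring.py <<'E'
from h import *
import pickle,sys
def ringfit(im,c,box,zt,save=None):
    x0,y0,x1,y1=box
    h=cv2.cvtColor(im,cv2.COLOR_BGR2HSV).astype(int)
    b,g,r=[im[...,i].astype(int) for i in range(3)]
    m=((g-b>8)&(g>120)&(g<205)&(r-b>2)).astype(np.uint8)
    k=np.zeros_like(m);k[y0:y1,x0:x1]=m[y0:y1,x0:x1]
    n,l,s,_=cv2.connectedComponentsWithStats(k);i=1+np.argmax(s[1:,4]);k=(l==i).astype(np.uint8)
    if save: cv2.imwrite(save,cv2.resize(k[y0:y1,x0:x1]*255,None,fx=3,fy=3))
    cs,_=cv2.findContours(k,cv2.RETR_CCOMP,cv2.CHAIN_APPROX_NONE)
    cs=sorted(cs,key=cv2.contourArea)[-2:]
    for cc in cs:
        pts=cv2.convexHull(cc)[:,0,:].astype(float)
        e=cv2.fitEllipse(cv2.convexHull(cc))
        for z in zt:
            w=np.array([onplane(c,p,z) for p in pts])[:,:2]
            A=np.c_[2*w,np.ones(len(w))];s=np.linalg.lstsq(A,(w**2).sum(1),rcond=None)[0]
            rr=np.sqrt(s[2]+s[0]**2+s[1]**2);print('z',z,'c',s[:2],'dia',2*rr,'ell',np.array(e[0]))
if __name__=="__main__":
    im=cv2.imread('pics/w1.png');c=pickle.load(open('w1.pkl','rb'))
    ringfit(im,c,(245,80,425,260),[154.5,157.5,160.5],'pics/mk.png')
E
python3 ring.py
```

```text
z 154.5 c [ 566.87 -148.32] dia 87.19680605564234 ell [339.2  186.82]
z 157.5 c [ 566.73 -147.9 ] dia 86.28150360383992 ell [339.2  186.82]
z 160.5 c [ 566.59 -147.48] dia 85.36620115203925 ell [339.2  186.82]
z 154.5 c [ 566.77 -148.51] dia 95.46522594287646 ell [339.01 186.59]
z 157.5 c [ 566.64 -148.08] dia 94.46313011712877 ell [339.01 186.59]
z 160.5 c [ 566.5  -147.66] dia 93.46103429138238 ell [339.01 186.59]
```

View pics/mk.png

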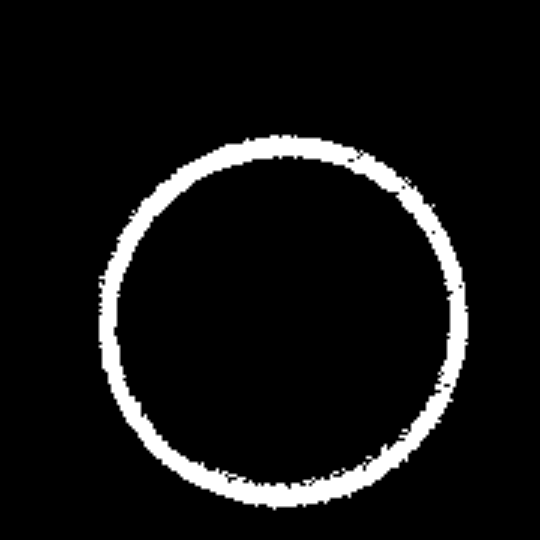

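```bash
python3 -m jog '[-0.272,0.097,0.011,0,0,0,-0.272,0.097,0.011,0,0,0,-0.272,0.097,0.011,0,0,0,-0.272,0.097,0.011,0,0,0,-0.272,0.097,0.011,0,0,0,-0.272,0.097,0.011,0,0,0,-0.272,0.097,0.011,0,0,0,-0.272,0.097,0.011,0,0,0,-0.272,0.097,0.011,0,0,0,-0.272,0.097,0.011,0,0,0,-0.272,0.097,0.011,0,0,0,-0.272,0.097,0.011,0,0,0]'; python3 - <<'E'
from h import *
from plant import robot
s=robot.read_state();c=robot.calibration('wrist');im=robot.camera('wrist');show(s);print(s['dq'])
cv2.imwrite('pics/w2.png',im)
import pickle;pickle.dump(c,open('w2.pkl','wb'))
E
```

```text
time: 2.45
eef_pos: [565.0, 94.6, 212.8]
tool_rot: [-89.9, -0.0, -90.1]
ft_force: [-0.5, 0.6, 0.6]
gripper_width: 0.996
2.45 [565.03  94.57 212.83] [-89.93  -0.02 -90.13] F [-0.48  0.64  0.64] M [-0.02  0.   -0.01] g 0.996
[ 0.37  0.06 -0.13  0.2  -0.1   0.16]
```

View pics/w2.png

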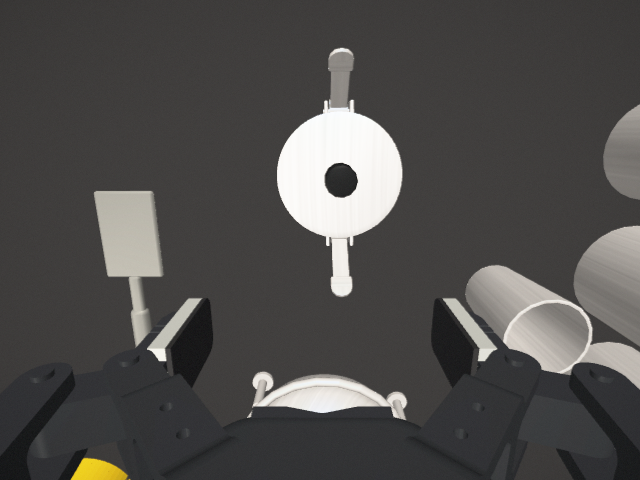

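```bash
cat > lid.py <<'E'
from h import *
import pickle
def circ(c,pts,z):
    w=np.array([onplane(c,p,z) for p in pts])[:,:2]
    A=np.c_[2*w,np.ones(len(w))];s=np.linalg.lstsq(A,(w**2).sum(1),rcond=None)[0]
    return s[:2],2*np.sqrt(s[2]+s[0]**2+s[1]**2)
def lidfit(im,c,zb=0):
    g=cv2.cvtColor(im,cv2.COLOR_BGR2GRAY)
    m=(g>235).astype(np.uint8);m=cv2.morphologyEx(m,cv2.MORPH_OPEN,np.ones((25,25)))
    n,l,s,ce=cv2.connectedComponentsWithStats(m)
    i=1+np.argmin([np.hypot(*(ce[j]-(340,175)))for j in range(1,n)])
    cs,_=cv2.findContours((l==i).astype(np.uint8),cv2.RETR_EXTERNAL,cv2.CHAIN_APPROX_NONE)
    h=cv2.convexHull(cs[0])[:,0].astype(float);print('disc px',cv2.fitEllipse(h.astype(np.float32)))
    for z in (31,32,33):print('disc',z,circ(c,h,zb+z))
    x,y,w,hh=cv2.boundingRect(cs[0])
    k=np.zeros_like(m);k[y+8:y+hh-8,x+8:x+w-8]=(g[y+8:y+hh-8,x+8:x+w-8]<110)
    n,l,s,ce=cv2.connectedComponentsWithStats(k);i=1+np.argmax(s[1:,4])
    print('knob bbox',s[i],ce[i]);
    cs,_=cv2.findContours((l==i).astype(np.uint8),cv2.RETR_EXTERNAL,cv2.CHAIN_APPROX_NONE)
    print('knobfit60',circ(c,cs[0][:,0].astype(float),zb+60))
if __name__=="__main__":
    im=cv2.imread('pics/w2.png');c=pickle.load(open('w2.pkl','rb'));lidfit(im,c)
    # arm ends
    for p in [(341,57),(341.5,287)]: print('tip',onplane(c,p,70))
    cv2.imwrite('pics/w2c.png',cv2.resize(im[40:310,265:415],None,fx=2.2,fy=2.2,interpolation=cv2.INTER_CUBIC))
E
python3 lid.py
```

```text
disc px ((338.7738952636719, 173.5908660888672), (123.10850524902344, 125.71995544433594), 43.692237854003906)
disc 31 (array([579.88, 128.28]), np.float64(104.04891111880231))
disc 32 (array([579.83, 128.39]), np.float64(103.71728223242835))
disc 33 (array([579.78, 128.49]), np.float64(103.38565334604318))
knob bbox [325 163  33  34 877] [340.42 179.73]
knobfit60 (array([579.89, 128.73]), np.float64(24.828705653899792))
tip [578.77 212.65  70.  ]
tip [581.21  44.66  70.  ]
```

View pics/w2c.png

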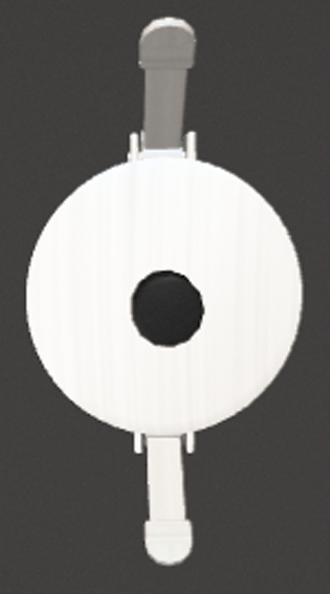

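```bash
python3 -m jog '[-0.034,0.02,0.0148,0,0,0,-0.034,0.06,0.0148,0,0,0,-0.034,0.1,0.0148,0,0,0,-0.034,0.13,0.0148,0,0,0,-0.034,0.14,0.0148,0,0,0,-0.034,0.14,0.0148,0,0,0,-0.034,0.14,0.0148,0,0,0]'; python3 - <<'E'
from h import *
from plant import robot
s=robot.read_state();c=robot.calibration('wrist');im=robot.camera('wrist');show(s)
cv2.imwrite('pics/w3.png',im)
E
```

```text
time: 3.08
eef_pos: [580.0, 130.0, 73.1]
tool_rot: [-90.0, 0.0, -90.0]
ft_force: [0.0, -0.2, 0.5]
gripper_width: 0.998
3.08 [580.04 129.96  73.08] [-89.96   0.   -90.03] F [ 0.04 -0.19  0.49] M [-0.   -0.01  0.04] g 0.998
```

View pics/w3.png

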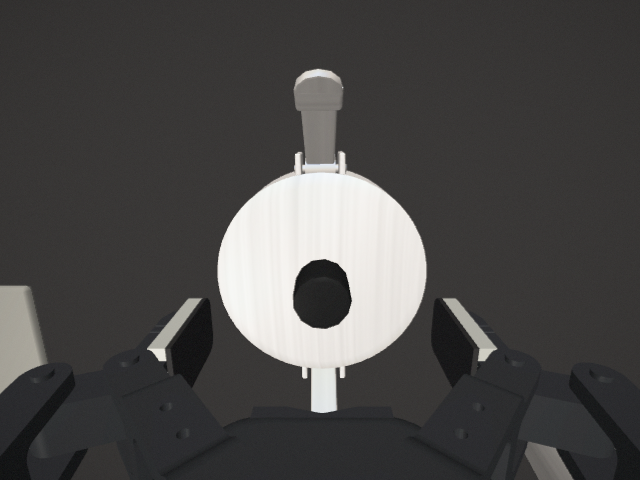

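```bash
python3 -m jog '[0.0013,0.010,0,0,0,0,0.0013,0.02,0,0,0,0,0.0013,0.0257,0,0,0,0,0.0013,0.0257,0,0,0,0,0.0013,0.0257,0,0,0,0]'; python3 -m jog '[0,0,0,0,0,0,0,0,0,0,0,0,0,0,0,0,0,0,0,0,0,0,0,0,0,0,0,0,0,0,0,0,0,0,0,0,0,0,0,0,0,0,0,0,0,0,0,0]' 0
```

```text
time: 3.55
eef_pos: [578.8, 129.2, 45.8]
tool_rot: [-90.1, -0.0, -90.0]
ft_force: [0.3, -0.5, 0.2]
gripper_width: 1.002
time: 4.22
eef_pos: [579.8, 129.3, 46.9]
tool_rot: [-89.9, 0.0, -90.0]
ft_force: [0.3, 0.3, 3.8]
gripper_width: 0.283
```

```bash
python3 -m jog '[0,-0.01,0,0,0,0,0,-0.03,0,0,0,0,0,-0.05,0,0,0,0,0,-0.05,0,0,0,0,0,-0.05,0,0,0,0]'; python3 - <<'E'
from h import *
from plant import robot
s=robot.read_state();show(s);im=robot.camera('wrist');
cv2.imwrite('pics/w4.png',im);cv2.imwrite('pics/s4.png',robot.camera('scene'))
show(robot.read_state())
E
```

```text
time: 4.63
eef_pos: [579.6, 129.3, 96.9]
tool_rot: [-89.9, 0.0, -90.0]
ft_force: [-0.2, -0.2, -5.8]
gripper_width: 0.287
4.63 [579.64 129.28  96.87] [-89.92   0.01 -89.98] F [-0.15 -0.21 -5.78] M [ 0.02 -0.01  0.04] g 0.287
4.73 [577.85 129.11  94.62] [-90.17  -0.01 -89.98] F [-0.29  0.56 -5.25] M [ 0.05 -0.    0.02] g 0.284
```

View pics/w4.png

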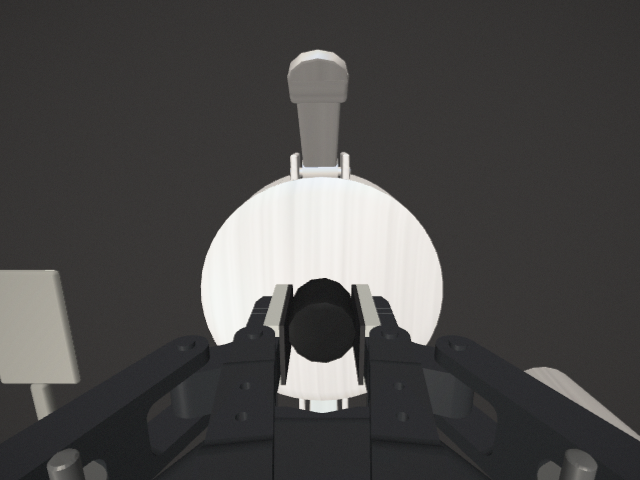

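```bash
python3 -m jog '[0,-0.025,0,0,0,0,0,-0.06,0,0,0,0,0.01,-0.1,0,0,0,0,0.03,-0.14,0,0,0,0,0.06,-0.175,0,0,0,0,0.09,-0.195,-0.003,0,0,0,0.12,-0.195,-0.006,0,0,0,0.15,-0.195,-0.012,0,0,0,0.18,-0.195,-0.012,0,0,0,0.21,-0.195,-0.012,0,0,0,0.24,-0.195,-0.012,0,0,0,0.26,-0.195,-0.012,0,0,0]'; python3 -m jog '[0.03,0,0,0,0,0,0.06,0,0,0,0,0,0.09,0,0,0,0,0,0.105,0,0,0,0,0,0.11,0,0,0,0,0,0.11,0,0,0,0,0,0.11,0,0,0,0,0]'; python3 - <<'E'
from h import *
from plant import robot
import pickle
L=[]
for i in range(5):
    s=robot.read_state();c=robot.calibration('wrist');im=robot.camera('wrist');show(s);L.append((s,c,im))
    print(np.array(c['pose'])[:3,3])
pickle.dump(L,open('w5.pkl','wb'));cv2.imwrite('pics/w5.png',im)
E
```

```text
time: 5.73
eef_pos: [566.1, -133.3, 288.8]
tool_rot: [-90.2, 0.0, -90.1]
ft_force: [-0.2, -0.5, -5.3]
gripper_width: 0.281
time: 6.32
eef_pos: [567.1, -239.8, 290.0]
tool_rot: [-90.1, 0.1, -90.0]
ft_force: [0.3, 0.5, -4.6]
gripper_width: 0.285
6.32 [ 567.11 -239.79  290.03] [-90.1    0.12 -89.98] F [ 0.27  0.53 -4.57] M [ 0.01 -0.02 -0.  ] g 0.285
[ 567.57 -172.91  422.09]
6.37 [ 567.31 -239.37  290.46] [-90.07   0.09 -89.93] F [ 0.5   0.2  -4.99] M [ 0.04  0.02 -0.03] g 0.282
[ 567.65 -172.44  422.5 ]
6.42 [ 567.47 -239.21  290.81] [-90.04   0.07 -89.9 ] F [-0.47  0.7  -4.56] M [-0.01 -0.01 -0.03] g 0.285
[ 567.71 -172.23  422.84]
6.47 [ 567.59 -239.26  291.14] [-90.02   0.04 -89.88] F [ 0.44 -0.82 -4.92] M [-0.   -0.02  0.01] g 0.28
[ 567.74 -172.2   423.11]
6.52 [ 567.65 -239.34  291.34] [-90.     0.02 -89.88] F [ 0.15 -0.02 -5.96] M [ 0.03 -0.03  0.  ] g 0.281
[ 567.76 -172.28  423.3 ]
```

View pics/w5.png

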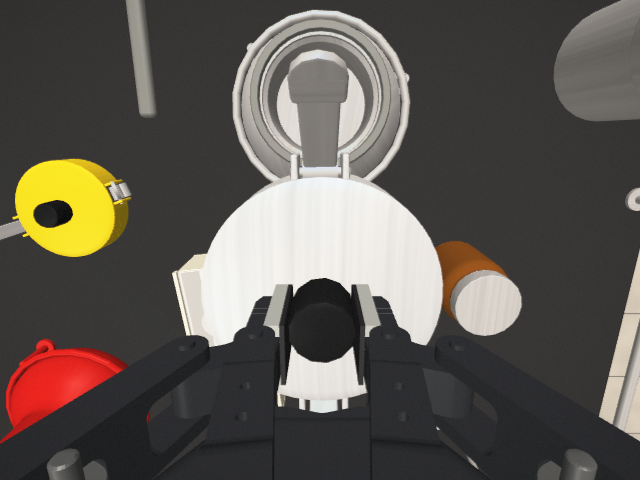

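```bash
cat > fit5.py <<'E'
from h import *
import pickle
from scipy.optimize import least_squares
from lid import circ
L=pickle.load(open('w5.pkl','rb'))
for s,c,im in L[2:]:
    b,g,r=[im[...,i].astype(int) for i in range(3)]
    m=((g-b>8)&(g>120)&(g<205)&(r-b>2)).astype(np.uint8)
    k=np.zeros_like(m);k[20:172,235:410]=m[20:172,235:410]
    k=cv2.morphologyEx(k,cv2.MORPH_OPEN,np.ones((3,3)))
    ys,xs=np.nonzero(k)
    W=np.array([onplane(c,p,157.5) for p in zip(xs,ys)])[:,:2]
    rr=np.hypot(*(W-[566.6,-148]).T); ok=(rr>38)&(rr<50)
    W=W[ok]
    # mean radius fit 44.25 by robust
    f=least_squares(lambda q:np.hypot(W[:,0]-q[0],W[:,1]-q[1])-q[2],[566,-148,44],loss='soft_l1')
    # lid disc: white bright region edges, columns
    gg=cv2.cvtColor(im,cv2.COLOR_BGR2GRAY)
    print(len(W),f.x)
cv2.imwrite('pics/mk5.png',cv2.resize(k[0:200,220:420]*255,None,fx=3,fy=3))
g=cv2.cvtColor(im,cv2.COLOR_BGR2GRAY)
for y in (190,200,210,220,230,240,250): 
    row=g[y]; xs=np.nonzero(row[195:450]>225)[0]+195; print(y,xs.min(),xs.max())
E
python3 fit5.py
```

```text
749 [ 566.43 -147.25   44.77]
702 [ 566.36 -147.08   44.91]
669 [ 566.5  -147.45   44.72]
190 265 378
200 248 395
210 236 407
220 227 416
230 219 424
240 213 430
250 209 434
```

View pics/mk5.png

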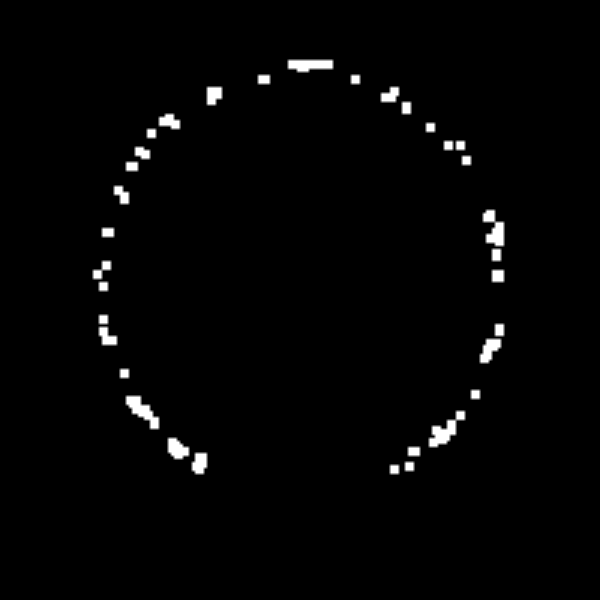

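```bash
cat > fit6.py <<'E'
from h import *
import pickle
from scipy.optimize import least_squares
L=pickle.load(open('w5.pkl','rb'))
for s,c,im in L:
    g=cv2.cvtColor(im,cv2.COLOR_BGR2GRAY)
    P=[]
    for y in list(range(200,265,4)):
        xs=np.nonzero(g[y,195:450]>225)[0]+195; P+= [(xs.min()-.5,y),(xs.max()+.5,y)]
    for dz in (-16,-14.5,-13):
        W=np.array([onplane(c,p,s['eef_pos'][2]+dz) for p in P])[:,:2]
        f=least_squares(lambda q:np.hypot(W[:,0]-q[0],W[:,1]-q[1])-q[2],[566,-238,52])
        print(dz,f.x,'rel TCP',f.x[:2]-s['eef_pos'][:2], np.abs(f.fun).max())
E
python3 fit6.py
```

```text
-16 [ 567.01 -241.79   52.95] rel TCP [-0.1 -2. ] 3.6122288271925242
-14.5 [ 567.01 -241.09   52.41] rel TCP [-0.1 -1.3] 3.5756345836621364
-13 [ 567.02 -240.4    51.88] rel TCP [-0.09 -0.6 ] 3.5390403968732755
-16 [ 567.24 -241.37   52.94] rel TCP [-0.07 -2.  ] 4.005116892789935
-14.5 [ 567.24 -240.67   52.41] rel TCP [-0.07 -1.3 ] 3.9645356973996613
-13 [ 567.24 -239.97   51.87] rel TCP [-0.06 -0.6 ] 3.9239536780199415
-16 [ 567.39 -241.36   53.03] rel TCP [-0.08 -2.15] 3.9465284453103067
-14.5 [ 567.4  -240.66   52.49] rel TCP [-0.07 -1.45] 3.9065371132987963
-13 [ 567.4  -239.96   51.96] rel TCP [-0.07 -0.75] 3.8665471788992107
-16 [ 567.71 -240.11   52.16] rel TCP [ 0.12 -0.86] 0.21948356150347337
-14.5 [ 567.71 -239.42   51.63] rel TCP [ 0.12 -0.17] 0.21725861938669055
-13 [ 567.71 -238.74   51.1 ] rel TCP [0.12 0.52] 0.2150336773586332
-16 [ 567.76 -240.37   52.24] rel TCP [ 0.1  -1.03] 0.4641212460057176
-14.5 [ 567.76 -239.68   51.71] rel TCP [ 0.1  -0.34] 0.4594161094479787
-13 [ 567.76 -238.99   51.18] rel TCP [0.1  0.35] 0.4547109731979333
```

```bash
python3 -m jog '[-0.02,0,-0.0012,0,0,0,-0.05,0,-0.0012,0,0,0,-0.08,0.01,-0.0012,0,0,0,-0.0922,0.03,-0.0012,0,0,0,-0.0922,0.06,-0.0012,0,0,0,-0.0922,0.079,-0.0012,0,0,0,-0.0922,0.079,-0.0012,0,0,0,-0.0922,0.079,-0.0012,0,0,0,-0.0922,0.079,-0.0012,0,0,0,-0.0922,0.079,-0.0012,0,0,0,-0.0922,0.079,-0.0012,0,0,0,-0.0922,0.079,-0.0012,0,0,0]'; python3 - <<'E'
from h import *
from plant import robot
for i in range(3):
    s=robot.read_state();im=robot.camera(['top','scene','wrist'][i]);show(s);cv2.imwrite('pics/x6%d.png'%i,im)
print(s['dq'])
a=cv2.imread('pics/x61.png')[200:330,230:380]
cv2.imwrite('pics/x61c.png',cv2.resize(a,None,fx=4,fy=4,interpolation=cv2.INTER_CUBIC))
E
```

```text
time: 7.57
eef_pos: [566.9, -149.0, 213.9]
tool_rot: [-89.9, -0.1, -90.0]
ft_force: [-0.2, 0.5, -4.1]
gripper_width: 0.28
7.57 [ 566.86 -149.04  213.9 ] [-89.88  -0.05 -90.  ] F [-0.24  0.45 -4.07] M [-0.02  0.01  0.  ] g 0.28
7.62 [ 566.66 -148.95  213.52] [-89.91  -0.04 -90.  ] F [-0.42  0.18 -4.83] M [ 0.   -0.01  0.01] g 0.283
7.67 [ 566.48 -148.86  213.14] [-89.94  -0.03 -89.99] F [-0.74 -0.09 -6.15] M [ 0.02 -0.01  0.01] g 0.282
[ 0.12  0.27  0.25  0.03 -0.14 -0.07]
```

View pics/x61c.png

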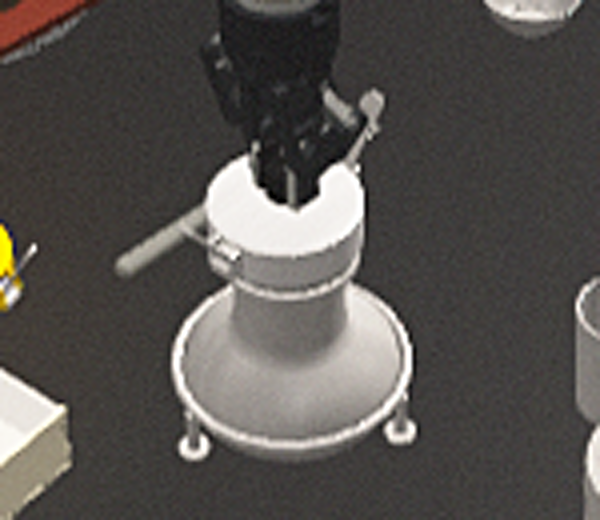

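```bash
python3 -m jog '[-0.0015,0.004,0,0,0,0,-0.0015,0.004,0,0,0,0,-0.0015,0.004,0,0,0,0,-0.0015,0.004,0,0,0,0,-0.0015,0.004,0,0,0,0,-0.0015,0.004,0,0,0,0]';python3 -m jog '[0,0,0,0,0,0,0,0,0,0,0,0]';python3 -m jog '[0,0,0,0,0,0,0,0,0,0,0,0]'
```

```text
time: 8.22
eef_pos: [566.2, -147.1, 208.4]
tool_rot: [-90.0, -0.0, -90.0]
ft_force: [0.6, 1.5, -5.1]
gripper_width: 0.279
time: 8.38
eef_pos: [566.2, -147.1, 208.4]
tool_rot: [-90.0, -0.0, -90.0]
ft_force: [0.2, -0.0, -4.7]
gripper_width: 0.275
time: 8.55
eef_pos: [566.2, -147.1, 208.4]
tool_rot: [-90.0, -0.0, -90.0]
ft_force: [-0.3, 0.8, -4.5]
gripper_width: 0.278
```

```bash
python3 -m jog '[0,0.002,0.0002,0,0,0,0,0.005,0.0002,0,0,0,0,0.008,0.0002,0,0,0,0,0.010,0.0002,0,0,0,0,0.012,0.0002,0,0,0]';python3 -m jog '[0,0.001,0,0,0,0,0,0.002,0,0,0,0]';python3 -m jog '[0,0.001,0,0,0,0,0,0.002,0,0,0,0]'
```

```text
time: 8.97
eef_pos: [566.2, -147.0, 195.8]
tool_rot: [-90.0, 0.0, -90.0]
ft_force: [0.0, 0.9, -6.5]
gripper_width: 0.282
time: 9.13
eef_pos: [566.3, -147.0, 194.1]
tool_rot: [-90.0, 0.0, -90.0]
ft_force: [0.3, 0.2, -5.5]
gripper_width: 0.279
time: 9.3
eef_pos: [566.5, -147.1, 192.4]
tool_rot: [-90.0, -0.0, -90.0]
ft_force: [0.5, -0.5, -6.0]
gripper_width: 0.282
```

```bash
python3 -m jog '[0,0.002,0,0,0,0,0,0.004,0,0,0,0,0,0.006,0,0,0,0,0,0.008,0,0,0,0,0,0.010,0,0,0,0]';python3 -m jog '[0,0.001,0,0,0,0,0,0.002,0,0,0,0]';python3 -m jog '[0,0.001,0,0,0,0,0,0.002,0,0,0,0]'
```

```text
time: 9.72
eef_pos: [566.3, -147.0, 182.1]
tool_rot: [-90.0, 0.0, -90.0]
ft_force: [0.9, -0.2, -4.6]
gripper_width: 0.282
time: 9.88
eef_pos: [566.3, -147.0, 180.1]
tool_rot: [-90.0, 0.0, -90.0]
ft_force: [-0.6, 0.5, -5.0]
gripper_width: 0.284
time: 10.05
eef_pos: [566.5, -147.1, 179.1]
tool_rot: [-90.0, -0.0, -90.0]
ft_force: [-3.5, 1.6, 5.8]
gripper_width: 0.282
```

```bash
for i in 1 2; do python3 -m jog '[0,0.0005,0,0,0,0]';done; python3 -m jog '[0,0.0005,0,0,0,0]';python3 -m jog '[0,0.0005,0,0,0,0]'
```

```text
time: 10.13
eef_pos: [566.6, -147.1, 179.2]
tool_rot: [-90.0, -0.0, -90.0]
ft_force: [-4.9, 1.3, 5.8]
gripper_width: 0.283
time: 10.22
eef_pos: [566.6, -147.1, 179.1]
tool_rot: [-90.0, -0.0, -90.0]
ft_force: [-6.1, 3.5, 8.5]
gripper_width: 0.283
time: 10.3
eef_pos: [566.6, -147.2, 179.0]
tool_rot: [-90.0, -0.0, -90.0]
ft_force: [-7.3, 2.2, 9.1]
gripper_width: 0.281
time: 10.38
eef_pos: [566.6, -147.2, 178.7]
tool_rot: [-90.0, -0.0, -90.0]
ft_force: [-8.4, 2.3, 9.9]
gripper_width: 0.283
```

```bash
python3 -m jog '[0,0,-0.0005,0,0,0]'; python3 -m jog '[0,0.0005,-0.0003,0,0,0]';python3 -m jog '[0,0.0005,0,0,0,0]';python3 -m jog '[0,0.0005,0,0,0,0]'; python3 -m jog '[0,0.0005,0,0,0,0]'
```

```text
time: 10.47
eef_pos: [566.5, -147.1, 178.6]
tool_rot: [-89.9, -0.0, -90.0]
ft_force: [-3.5, 2.3, 6.5]
gripper_width: 0.28
time: 10.55
eef_pos: [566.5, -147.2, 178.5]
tool_rot: [-89.8, -0.0, -90.0]
ft_force: [-4.1, 2.4, 10.4]
gripper_width: 0.286
time: 10.63
eef_pos: [566.5, -147.2, 178.1]
tool_rot: [-89.8, -0.0, -90.0]
ft_force: [-4.4, 3.0, 9.6]
gripper_width: 0.282
time: 10.72
eef_pos: [566.5, -147.2, 177.6]
tool_rot: [-89.8, -0.0, -90.0]
ft_force: [-5.3, 2.3, 9.3]
gripper_width: 0.283
time: 10.8
eef_pos: [566.5, -147.2, 177.1]
tool_rot: [-89.8, -0.0, -90.0]
ft_force: [-5.5, 2.1, 9.2]
gripper_width: 0.287
```

```bash
python3 -m jog '[0,0.0005,-0.0003,0,0,0]'; for i in 1 2 3; do python3 -m jog '[0,0.0005,-0.0001,0,0,0]' | grep -E "eef|ft";done
```

```text
time: 10.88
eef_pos: [566.5, -147.2, 176.7]
tool_rot: [-89.8, -0.0, -90.0]
ft_force: [-4.0, 2.5, 8.7]
gripper_width: 0.281
eef_pos: [566.4, -147.2, 176.2]
ft_force: [-4.0, 2.1, 10.2]
eef_pos: [566.4, -147.2, 175.9]
ft_force: [-3.1, 2.2, 9.3]
eef_pos: [566.4, -147.1, 175.4]
ft_force: [-3.5, 2.9, 10.1]
```

```bash
for i in 1 2 ; do python3 -m jog '[0,0.0004,-0.0001,0,0,0]' | grep -E "eef|ft";done; python3 -m jog '[0,0.0004,-0.0001,0,0,0]' | grep -E "eef|ft"
```

```text
eef_pos: [566.4, -147.2, 175.0]
ft_force: [-3.1, 2.8, 9.7]
eef_pos: [566.4, -147.2, 174.7]
ft_force: [-2.1, 2.8, 9.7]
eef_pos: [566.4, -147.2, 174.3]
ft_force: [-2.2, 3.4, 12.7]
```

```bash
python3 -m jog '[0,0.0004,-0.0001,0,0,0]' | grep -E "eef|ft"; python3 -m jog '[0,0.0003,-0.0001,0,0,0]' | grep -E "eef|ft"
```

```text
eef_pos: [566.4, -147.2, 174.3]
ft_force: [-4.2, 4.7, 14.0]
eef_pos: [566.4, -147.2, 174.3]
ft_force: [-3.6, 3.5, 14.7]
```

```bash
for i in 1 2 3; do python3 -m jog '[0,0.0003,-0.0001,0,0,0]' | grep -E "eef|ft"; done
```

```text
eef_pos: [566.4, -147.2, 174.3]
ft_force: [-5.1, 3.5, 15.1]
eef_pos: [566.4, -147.2, 174.3]
ft_force: [-4.6, 4.0, 16.0]
eef_pos: [566.4, -147.2, 174.3]
ft_force: [-4.9, 3.6, 17.7]
```

```bash
for i in 1 2; do python3 -m jog '[0,0.0003,-0.0001,0,0,0]' | grep -E "eef|ft"; done;  python3 -m jog '[0,0,0,0,0,0]' | grep -E "eef|ft"
```

```text
eef_pos: [566.4, -147.2, 174.2]
ft_force: [-5.7, 4.5, 19.1]
eef_pos: [566.4, -147.3, 174.2]
ft_force: [-5.5, 5.6, 21.2]
eef_pos: [566.4, -147.2, 174.3]
ft_force: [-5.1, 4.4, 18.5]
```

```bash
python3 -m jog '[0,-0.001,0.0003,0,0,0,0,-0.002,0.0005,0,0,0]' | grep -E "eef|ft"; python3 -m jog '[0,-0.0005,0.0002,0,0,0]' | grep -E "eef|ft"
```

```text
eef_pos: [566.3, -147.2, 174.3]
ft_force: [-0.7, 2.1, 4.5]
eef_pos: [566.4, -147.1, 174.3]
ft_force: [-0.9, 2.4, 5.1]
```

```bash
python3 -m jog '[0,-0.0004,0.0001,0,0,0,0,-0.0006,0.0001,0,0,0]' | grep -E "eef|ft"; python3 -m jog '[0,0,0,0,0,0,0,0,0,0,0,0,0,0,0,0,0,0,0,0,0,0,0,0,0,0,0,0,0,0,0,0,0,0,0,0]' 0.6
```

```text
eef_pos: [566.4, -147.2, 174.4]
ft_force: [-0.8, 1.9, 6.3]
time: 12.97
eef_pos: [564.7, -147.1, 171.8]
tool_rot: [-90.0, 0.0, -90.0]
ft_force: [-0.1, 0.8, 0.1]
gripper_width: 0.598
```

```bash
python3 -m jog '[0,-0.02,0,0,0,0,0,-0.06,0,0,0,0,0,-0.09,0,0,0,0,0,-0.09,0,0,0,0,0,-0.09,0,0,0,0]' 0; python3 - <<'E'
from h import *
from plant import robot
import pickle
s=robot.read_state();c=robot.calibration('wrist');im=robot.camera('wrist');show(s);cv2.imwrite('pics/w7.png',im);pickle.dump(c,open('w7.pkl','wb'))
a=robot.camera('scene');cv2.imwrite('pics/s7.png',cv2.resize(a[190:330,230:390],None,fx=4,fy=4,interpolation=cv2.INTER_CUBIC))
E
```

```text
time: 13.38
eef_pos: [566.2, -147.7, 264.9]
tool_rot: [-89.7, -0.1, -90.0]
ft_force: [-0.5, -0.6, -0.5]
gripper_width: -0.001
13.38 [ 566.18 -147.65  264.89] [-89.71  -0.12 -89.98] F [-0.5  -0.61 -0.47] M [-0.01  0.05 -0.05] g -0.001
```

View pics/s7.png

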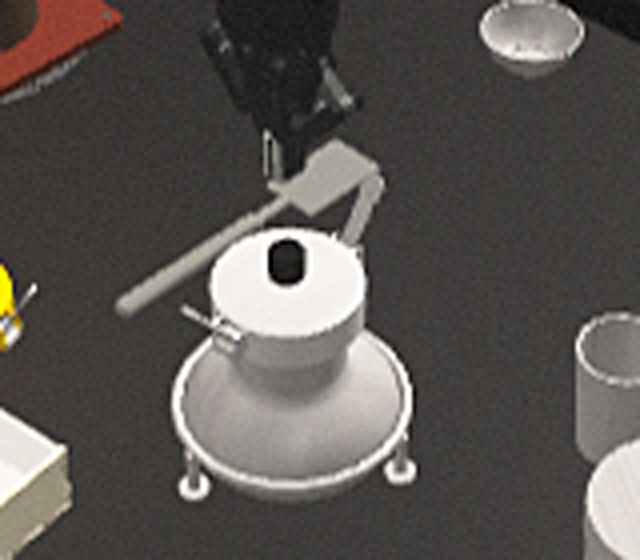

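View pics/w7.png

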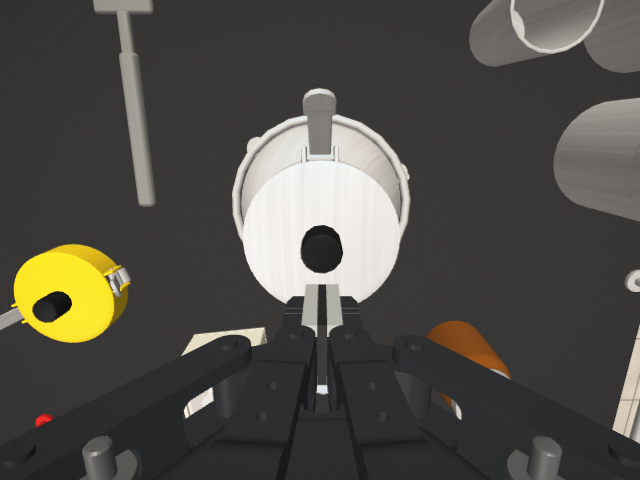

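```bash
python3 - <<'E'
from h import *
import pickle
c=pickle.load(open('w7.pkl','rb'))
o,d=ray(c,(319.5,90))
# intersect with circle radius 65 around pivot in y-z plane
for yp in [-94.1]:
    for t in np.arange(100,400,.5):
        p=o+d*t
        r=np.hypot(p[1]-yp,p[2]-142.3)
        if r<65.3: print(p,np.degrees(np.arctan2(p[2]-142.3,p[1]-yp)));break
c2=pickle.load(open('w2.pkl','rb'))
for px,yp,sg in [((341,47.5),128.5+53.5,1),((341.5,297),128.5-53.5,-1)]:
    o,d=ray(c2,px)
    for t in np.arange(100,500,.5):
        p=o+d*t
        if np.hypot(p[1]-yp,p[2]-15)<65.3: print(p,np.degrees(np.arctan2(p[2]-15,sg*(p[1]-yp))));break
from plant import robot
show(robot.read_state())
# waypoints
yp,zp=-94.1,142.3
for e in (70,60,50,40,30,20,10,0):
    f=np.radians(e);print('S1',e,'y',yp+45*np.cos(f)-1.5*np.sin(f)-11,'z',zp+45*np.sin(f)+1.5*np.cos(f)+11)
for e in (0,-10,-20,-30,-40,-45,-50,-55,-60,-65,-70):
    f=np.radians(e);print('S2',e,round(np.radians(60-e),2),'y',yp+45*np.cos(f)-1.5*np.sin(f)+11,'z',zp+45*np.sin(f)+1.5*np.cos(f)+11)
E
```

```text
[565.61 -58.73 196.85] 57.04203264937215
[578.76 218.71  68.9 ] 55.74205306191604
[581.58  33.92  65.55] 50.89668851057725
13.48 [ 564.36 -146.9   261.14] [-90.06   0.03 -89.98] F [-0.53 -0.07  0.66] M [ 0.02 -0.01  0.01] g -0.005
S1 70 y -91.11863248152376 z 196.0991981503544
S1 60 y -83.89903810567665 z 193.02114317029975
S1 50 y -77.3236242287842 z 188.73618135488383
S1 40 y -71.59218147417579 z 183.37450910057274
S1 30 y -66.87885682970025 z 177.09903810567667
S1 20 y -63.32686227962262 z 170.10044538083397
S1 10 y -61.04412338095103 z 162.5913796245302
S1 0 y -60.099999999999994 z 154.8
S2 0 1.05 y -38.099999999999994 z 154.8
S2 -10 1.22 y -38.52317884795024 z 146.96304363450645
S2 -20 1.4 y -40.30080184964561 z 139.3186324815238
S2 -30 1.57 y -43.378856829700254 z 132.09903810567667
S2 -40 1.75 y -47.66381864511617 z 125.52362422878421
S2 -45 1.83 y -50.21953467482553 z 122.54085501838519
S2 -50 1.92 y -53.025490899427254 z 119.7921814741758
S2 -55 2.01 y -56.060332297769435 z 117.29852266152194
S2 -60 2.09 y -59.300961894323336 z 115.07885682970027
S2 -65 2.18 y -62.722716541113556 z 113.15007697596181
S2 -70 2.27 y -66.29955461916605 z 111.52686227962263
```

```bash
python3 -m jog '[-0.03,0,0,0,0,0,-0.052,0.02,0,0,0,0,-0.052,0.05,0,0,0,0,-0.052,0.069,0,0,0,0,-0.052,0.069,0,0,0,0,-0.052,0.069,0,0,0,0,-0.052,0.069,0,0,0,0,-0.052,0.069,0,0,0,0,-0.052,0.069,0,0,0,0]'; python3 - <<'E'
from h import *
from plant import robot
im=robot.camera('wrist');cv2.imwrite('pics/w8.png',im)
for i in range(1): show(robot.read_state())
E
```

```text
time: 14.23
eef_pos: [565.7, -95.6, 194.7]
tool_rot: [-89.9, -0.0, -90.0]
ft_force: [0.4, -0.4, 0.0]
gripper_width: 0.001
14.28 [565.57 -95.54 194.56] [-89.86  -0.04 -90.  ] F [-0.06  0.64  0.56] M [-0.03 -0.05 -0.02] g -0.003
```

View pics/w8.png

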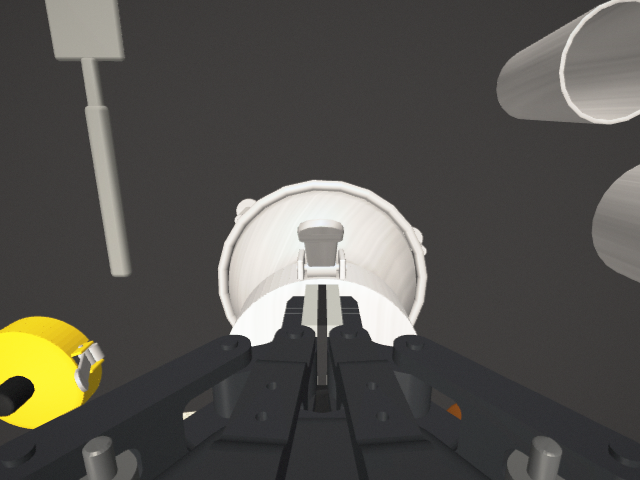

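```bash
python3 -m jog '[-0.005,0.001,0,0,0,0,-0.010,0.001,0,0,0,0,-0.015,0.002,0,0,0,0,-0.018,0.0045,0,0,0,0]'; python3 -m jog '[-0.0030,0.0026,0,0,0,0,-0.0057,0.0054,0,0,0,0]'
```

```text
time: 14.62
eef_pos: [565.1, -76.5, 189.1]
tool_rot: [-89.9, -0.0, -89.9]
ft_force: [-0.9, -1.4, 3.5]
gripper_width: 0.0
time: 14.78
eef_pos: [565.1, -71.0, 183.5]
tool_rot: [-89.9, -0.0, -90.0]
ft_force: [-0.6, -0.2, 3.9]
gripper_width: -0.001
```

```bash
python3 -m jog '[-0.0026,0.003,0,0,0,0,-0.0047,0.0063,0,0,0,0,-0.0067,0.0095,0,0,0,0,-0.0083,0.0133,0,0,0,0,-0.0096,0.017,0,0,0,0,-0.0106,0.0208,0,0,0,0,-0.0112,0.0248,0,0,0,0]'
```

```text
time: 15.37
eef_pos: [564.7, -59.8, 157.9]
tool_rot: [-90.0, 0.0, -90.0]
ft_force: [0.2, 1.4, 3.4]
gripper_width: 0.003
```

```bash
python3 -m jog '[0,-0.01,0.0005,0,0,0,-0.008,-0.015,0.0005,0,0,0,-0.022,-0.012,0.0005,0,0,0,-0.022,-0.006,0.0005,0,0,0,-0.022,-0.004,0.0005,0,0,0]'; python3 - <<'E'
from h import *
from plant import robot
im=robot.camera('wrist');cv2.imwrite('pics/w9.png',im[100:480,100:540])
a=robot.camera('scene');cv2.imwrite('pics/s9.png',cv2.resize(a[190:330,230:390],None,fx=4,fy=4,interpolation=cv2.INTER_CUBIC))
show(robot.read_state())
E
```

```text
time: 15.78
eef_pos: [564.7, -37.0, 161.4]
tool_rot: [-90.1, 0.0, -89.9]
ft_force: [-0.4, -0.5, 0.4]
gripper_width: -0.003
15.88 [564.43 -37.69 161.15] [-90.12   0.01 -89.93] F [-0.    0.4  -0.08] M [ 0.02  0.01 -0.02] g -0.001
```

View pics/s9.png

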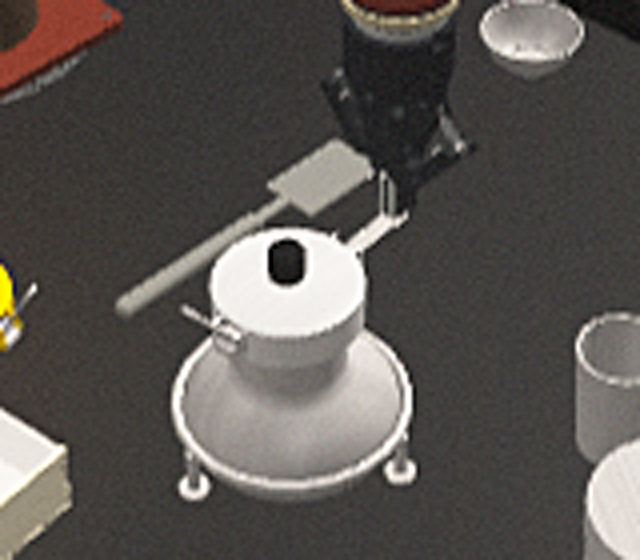

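View pics/w9.png

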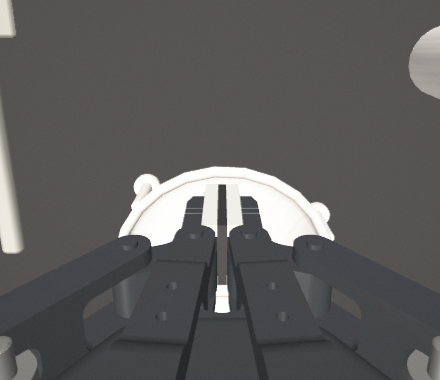

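```bash
python3 -m jog '[0.0003,0.004,0,0,0,0,0.0004,0.008,0,0,0,0,0.0006,0.011,0,0,0,0,0.0008,0.0142,0,0,0,0,0.0016,0.018,0,0,0,0,0.0026,0.0219,0,0,0,0]'; python3 -m jog '[0.0014,0.0037,0,0,0,0,0.0031,0.0072,0,0,0,0,0.0051,0.0106,0,0,0,0,0.0074,0.0138,0,0,0,0]'
```

```text
time: 16.38
eef_pos: [565.4, -40.6, 140.2]
tool_rot: [-90.0, 0.0, -90.0]
ft_force: [0.9, 2.8, 2.0]
gripper_width: -0.001
time: 16.72
eef_pos: [565.1, -48.2, 126.1]
tool_rot: [-90.0, 0.0, -90.0]
ft_force: [0.6, 3.5, 1.5]
gripper_width: -0.002
```

```bash
cat > q.py <<'E'
from h import *
import sys
from plant import robot
s=robot.read_state();p=s['eef_pos'];F=s['ft_force']
side=1 if sys.argv[1]=='a' else -1
yp=-147.6+side*53.5
u=side*(p[1]-yp)-11;v=p[2]-11-142.3
r=np.hypot(u,v);Fu=side*F[1];Fv=F[2]
# push force at 45 mm equivalent: torque of tool on arm (swing down positive)
print(round(s['time'],2),'elev(contact) %.1f r %.1f  F45 %.2f  Fu %.1f Fv %.1f Fx %.1f'%(np.degrees(np.arctan2(v,u)),r,(Fv*u-Fu*v)/45,Fu,Fv,F[0]))
E
python3 q.py a
for i in 1 2 3 4; do python3 -m jog '[0.0007,0.0007,0,0,0,0]' >/dev/null; python3 q.py a; done
```

```text
16.72 elev(contact) -37.9 r 44.2  F45 3.27  Fu 3.5 Fv 1.5 Fx 0.6
16.8 elev(contact) -39.8 r 44.1  F45 2.38  Fu 2.5 Fv 1.1 Fx 0.3
16.88 elev(contact) -40.5 r 43.8  F45 2.68  Fu 2.3 Fv 1.7 Fx 0.0
16.97 elev(contact) -41.5 r 43.7  F45 2.37  Fu 2.8 Fv 0.8 Fx 0.7
17.05 elev(contact) -42.6 r 43.6  F45 2.30  Fu 3.2 Fv 0.3 Fx -0.3
```

```bash

for i in 1 2 3 4 5 6; do python3 -m jog '[0.0007,0.0007,0,0,0,0]' >/dev/null; python3 q.py a; done
```

```text
17.13 elev(contact) -43.8 r 43.6  F45 1.17  Fu 1.5 Fv 0.2 Fx -0.5
17.22 elev(contact) -45.2 r 43.6  F45 2.79  Fu 3.2 Fv 0.8 Fx -0.4
17.3 elev(contact) -46.5 r 43.7  F45 1.61  Fu 2.4 Fv -0.1 Fx -0.2
17.38 elev(contact) -47.8 r 43.7  F45 2.22  Fu 2.7 Fv 0.4 Fx -0.6
17.47 elev(contact) -49.1 r 43.7  F45 2.66  Fu 3.0 Fv 0.7 Fx -0.2
17.55 elev(contact) -50.4 r 43.8  F45 2.43  Fu 3.1 Fv 0.2 Fx 0.0
```

```bash

for i in 1 2 3 4 ; do python3 -m jog '[0.0006,0.0005,0,0,0,0]' >/dev/null; python3 q.py a; done
```

```text
17.63 elev(contact) -51.5 r 43.8  F45 2.02  Fu 3.0 Fv -0.5 Fx -0.1
17.72 elev(contact) -52.5 r 43.8  F45 2.03  Fu 3.1 Fv -0.6 Fx -0.4
17.8 elev(contact) -53.4 r 43.9  F45 3.26  Fu 3.5 Fv 0.8 Fx -0.3
17.88 elev(contact) -54.4 r 44.0  F45 2.59  Fu 3.4 Fv -0.2 Fx -1.0
```

```bash

for i in 1 2 3 4 ; do python3 -m jog '[0.0006,0.0005,0,0,0,0]' >/dev/null; python3 q.py a; done
```

```text
17.97 elev(contact) -55.3 r 44.1  F45 2.94  Fu 3.5 Fv 0.3 Fx -0.3
18.05 elev(contact) -56.4 r 44.2  F45 3.73  Fu 4.7 Fv -0.2 Fx 0.1
18.13 elev(contact) -57.3 r 44.3  F45 3.31  Fu 3.9 Fv 0.1 Fx -0.3
18.22 elev(contact) -58.3 r 44.4  F45 3.61  Fu 4.1 Fv 0.4 Fx -0.0
```

```bash

for i in 1 2 3 ; do python3 -m jog '[0.0004,0.0002,0,0,0,0]' >/dev/null; python3 q.py a; done
```

```text
18.3 elev(contact) -59.0 r 44.3  F45 4.14  Fu 5.3 Fv -0.7 Fx -0.2
18.38 elev(contact) -59.4 r 44.4  F45 4.57  Fu 5.6 Fv -0.3 Fx -0.1
18.47 elev(contact) -60.0 r 44.4  F45 4.49  Fu 5.7 Fv -0.8 Fx 1.0
```

```bash

for i in 1 2 ; do python3 -m jog '[0.0004,0.0002,0,0,0,0]' >/dev/null; python3 q.py a; done; for i in 1 2 3 ; do python3 -m jog '[0,0,0,0,0,0]' >/dev/null; python3 q.py a; done
```

```text
18.55 elev(contact) -60.5 r 44.4  F45 4.02  Fu 5.0 Fv -0.6 Fx -0.0
18.63 elev(contact) -61.0 r 44.4  F45 3.60  Fu 5.5 Fv -2.4 Fx 0.7
18.72 elev(contact) -61.2 r 44.4  F45 4.37  Fu 5.3 Fv -0.4 Fx -0.3
18.8 elev(contact) -61.1 r 44.4  F45 4.15  Fu 5.3 Fv -0.9 Fx 0.5
18.88 elev(contact) -61.1 r 44.4  F45 3.69  Fu 4.8 Fv -1.0 Fx 0.6
```

```bash

for i in 1 2 ; do python3 -m jog '[0.0004,0.0002,0,0,0,0]' >/dev/null; python3 q.py a; done; for i in 1 2 3 ; do python3 -m jog '[0,0,0,0,0,0]' >/dev/null; python3 q.py a; done
```

```text
18.97 elev(contact) -61.5 r 44.5  F45 4.69  Fu 6.3 Fv -1.7 Fx 0.5
19.05 elev(contact) -62.1 r 44.5  F45 4.59  Fu 6.1 Fv -1.5 Fx 0.3
19.13 elev(contact) -62.2 r 44.5  F45 4.27  Fu 5.4 Fv -1.0 Fx 0.7
19.22 elev(contact) -62.2 r 44.5  F45 5.11  Fu 6.2 Fv -0.7 Fx 0.7
19.3 elev(contact) -62.2 r 44.5  F45 4.22  Fu 5.2 Fv -0.7 Fx -0.2
```

```bash
python3 - <<'E'
from h import *
from plant import robot
a=robot.camera('wrist');cv2.imwrite('pics/w10.png',cv2.resize(a[230:430,200:440],None,fx=3,fy=3,interpolation=cv2.INTER_CUBIC))
a=robot.camera('scene');cv2.imwrite('pics/s10.png',cv2.resize(a[190:330,230:390],None,fx=4,fy=4,interpolation=cv2.INTER_CUBIC))
E
python3 q.py a
```

```text
19.4 elev(contact) -62.2 r 44.5  F45 5.08  Fu 6.3 Fv -0.9 Fx 0.2
```

View pics/s10.png

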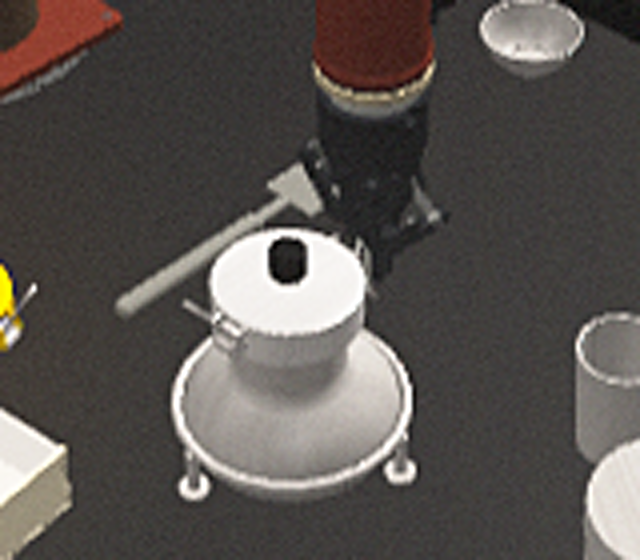

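View pics/w10.png

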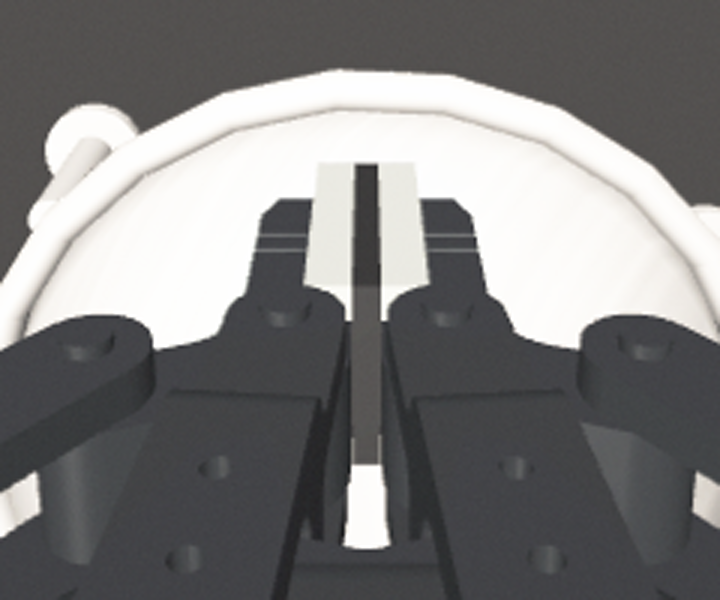

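```bash

python3 -m jog '[0.0004,0.0002,0,0,0,0]' >/dev/null; python3 q.py a; for i in 1 2 3 ; do python3 -m jog '[0,0,0,0,0,0]' >/dev/null; python3 q.py a; done
```

```text
19.48 elev(contact) -62.6 r 44.5  F45 4.49  Fu 5.9 Fv -1.5 Fx 0.8
19.57 elev(contact) -62.7 r 44.5  F45 5.22  Fu 6.6 Fv -1.3 Fx 0.1
19.65 elev(contact) -62.7 r 44.5  F45 4.98  Fu 6.1 Fv -0.9 Fx 0.7
19.73 elev(contact) -62.7 r 44.5  F45 4.08  Fu 5.0 Fv -0.6 Fx 0.5
```

```bash
python3 -m jog '[-0.01,0,0,0,0,0,-0.025,0,0,0,0,0,-0.025,-0.03,0,0,0,0,-0.025,-0.07,0,0,0,0,-0.01,-0.11,0,0,0,0,0.03,-0.145,0,0,0,0,0.06,-0.145,0,0,0,0,0.085,-0.145,0,0,0,0,0.085,-0.145,0,0,0,0,0.085,-0.145,0,0,0,0,0.085,-0.145,0,0,0,0]'; python3 - <<'E'
from h import *
from plant import robot
import pickle
s=robot.read_state();c=robot.calibration('wrist');im=robot.camera('wrist');show(s);cv2.imwrite('pics/w11.png',im);pickle.dump((s,c,im),open('w11.pkl','wb'))
from lid import circ
import lid
lid.lidfit(im,c,127.3)
im=cv2.imread('pics/w7.png');c=pickle.load(open('w7.pkl','rb'));lid.lidfit(im,c,127.3)
E
```

```text
time: 20.65
eef_pos: [565.0, -148.0, 258.7]
tool_rot: [-90.0, -0.0, -90.0]
ft_force: [0.1, -0.4, 0.0]
gripper_width: -0.001
20.65 [ 564.99 -148.02  258.65] [-90.04  -0.   -90.02] F [ 0.12 -0.35  0.02] M [-0.04  0.01 -0.01] g -0.001
disc px ((331.5948486328125, 196.5968017578125), (74.4680404663086, 89.05342102050781), 108.71063995361328)
disc 31 (array([ 571.95, -119.67]), np.float64(50.503740436084165))
disc 32 (array([ 571.92, -119.5 ]), np.float64(50.286317365773336))
disc 33 (array([ 571.89, -119.34]), np.float64(50.06889429545721))Traceback (most recent call last):
  File "<stdin>", line 7, in <module>
  File "lid.py", line 17, in lidfit
    n,l,s,ce=cv2.connectedComponentsWithStats(k);i=1+np.argmax(s[1:,4])
                                                     ~~~~~~~~~^^^^^^^^^
    return _wrapfunc(a, 'argmax', axis=axis, out=out, **kwds)
    return bound(*args, **kwds)
ValueError: attempt to get argmax of an empty sequence
```

View pics/w11.png

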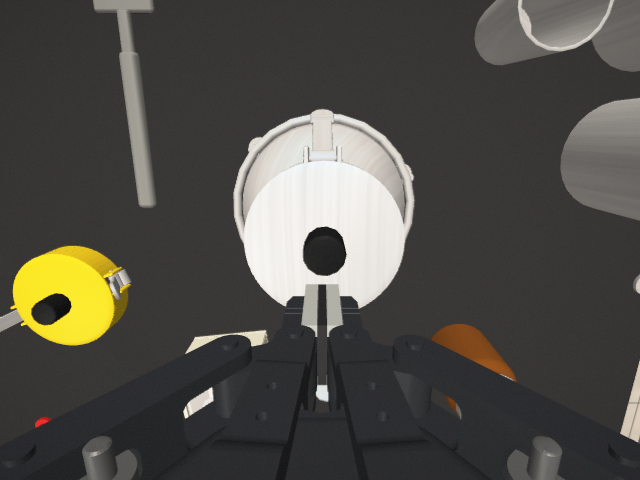

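```bash
python3 - <<'E'
from h import *
import pickle
from scipy.optimize import least_squares
A=(None,pickle.load(open('w7.pkl','rb')),cv2.imread('pics/w7.png'));B=pickle.load(open('w11.pkl','rb'))
for s,c,im in (A,B):
    g=cv2.cvtColor(im,cv2.COLOR_BGR2GRAY)
    k=(g[215:280,290:355]<90);ys,xs=np.nonzero(k);print('knob',xs.min()+290,xs.max()+290,ys.min()+215,ys.max()+215)
    px=((xs.min()+xs.max())/2+290,ys.max()+215); print('near edge of knob top',onplane(c,px,187.3))
    P=[]
    for y in range(185,262,3):
        row=g[y,225:425];xs=np.nonzero(row>235)[0]+225
        # disc half-widths from center outward
        P+=[(y,xs.min(),xs.max())]
    print(P[::4])
    for px in [(321.5,159),(321.5,160.5)]: print(onplane(c,px,159.3))
o,d=ray(B[1],(322,109.5))
for t in np.arange(100,500,.5):
    p=o+d*t
    if np.hypot(p[1]+94.1,p[2]-142.3)<65.3: print(p,np.degrees(np.arctan2(p[2]-142.3,p[1]+94.1)));break
E
python3 - <<'E'
import cv2
a=cv2.imread('pics/w7.png')[80:310,225:425];b=cv2.imread('pics/w11.png')[80:310,225:425]
cv2.imwrite('pics/cmp.png',cv2.resize(cv2.hconcat([a,b]),None,fx=2,fy=2,interpolation=cv2.INTER_CUBIC))
E
```

```text
knob 301 342 225 272
near edge of knob top [ 566.72 -160.13  187.3 ]
[(185, np.int64(263), np.int64(378)), (197, np.int64(254), np.int64(387)), (209, np.int64(249), np.int64(387)), (221, np.int64(245), np.int64(369)), (233, np.int64(243), np.int64(368)), (245, np.int64(245), np.int64(349)), (257, np.int64(247), np.int64(343))]
[566.81 -95.11 159.3 ]
[566.81 -96.04 159.3 ]
knob 304 345 227 275
near edge of knob top [ 566.84 -159.82  187.3 ]
[(185, np.int64(266), np.int64(382)), (197, np.int64(256), np.int64(391)), (209, np.int64(251), np.int64(392)), (221, np.int64(246), np.int64(390)), (233, np.int64(244), np.int64(375)), (245, np.int64(245), np.int64(357)), (257, np.int64(247), np.int64(351))]
[565.04 -94.88 159.3 ]
[565.04 -95.78 159.3 ]
[565.35 -68.97 202.46] 67.33062119551376
```

View pics/cmp.png

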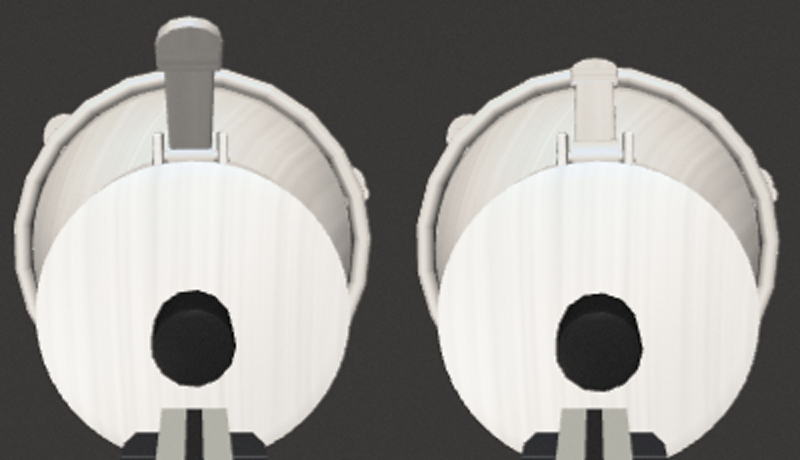

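```bash
python3 - <<'E'
from h import *
import pickle
B=pickle.load(open('w11.pkl','rb'))
for px in [(322,109.5),(322,111)]:
  o,d=ray(B[1],px);last=None
  for t in np.arange(100,500,.5):
    p=o+d*t
    if np.hypot(p[1]+94.1,p[2]-142.3)<65.3: last=p
  p=last;print(p,np.degrees(np.arctan2(p[2]-142.3,p[1]+94.1)))
E
```

```text
[565.34 -61.58  85.69] -60.12629276469588
[565.34 -62.66  85.13] -61.19068016263893
```

```bash
python3 -m jog '[0.03,0,0.0015,0,0,0,0.050,0.02,0.0015,0,0,0,0.050,0.05,0.0015,0,0,0,0.050,0.066,0.0015,0,0,0,0.050,0.066,0.0015,0,0,0,0.050,0.066,0.0015,0,0,0,0.050,0.066,0.0015,0,0,0,0.050,0.066,0.0015,0,0,0,0.050,0.066,0.0015,0,0,0]'; python3 - <<'E'
from h import *
from plant import robot
im=robot.camera('scene');cv2.imwrite('pics/s12.png',cv2.resize(im[190:330,230:390],None,fx=4,fy=4,interpolation=cv2.INTER_CUBIC))
show(robot.read_state())
E
```

```text
time: 21.45
eef_pos: [567.9, -198.2, 195.0]
tool_rot: [-89.8, -0.1, -89.9]
ft_force: [0.2, -0.1, 0.0]
gripper_width: -0.002
21.5 [ 567.69 -198.19  194.73] [-89.86  -0.07 -89.95] F [-0.55 -0.16 -0.39] M [0.   0.02 0.07] g 0.003
```

View pics/s12.png

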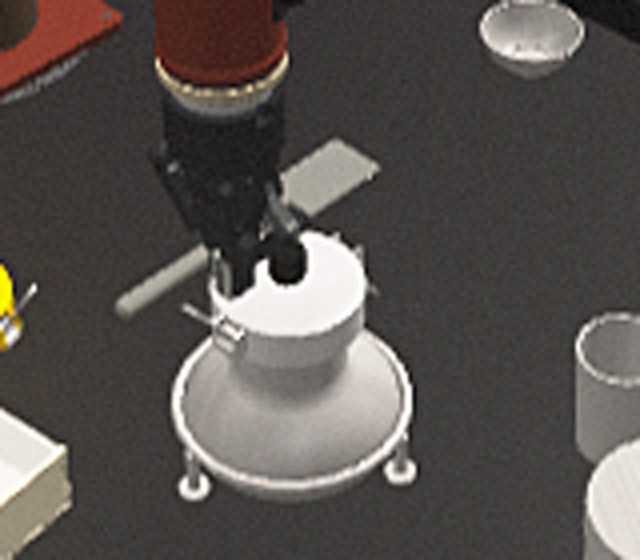

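```bash
python3 -m jog '[0.007,0.0005,0,0,0,0,0.013,0.001,0,0,0,0,0.0165,0.0025,0,0,0,0,0.0197,0.0045,0,0,0,0,0.0227,0.0070,0,0,0,0,0.0254,0.0098,0,0,0,0]'; python3 -m jog '[0.0026,0.003,0,0,0,0,0.0047,0.0063,0,0,0,0,0.0067,0.0095,0,0,0,0,0.0083,0.0133,0,0,0,0,0.0096,0.017,0,0,0,0,0.0106,0.0208,0,0,0,0,0.0112,0.0248,0,0,0,0]'
```

```text
time: 22.0
eef_pos: [567.1, -224.3, 183.5]
tool_rot: [-90.0, -0.0, -90.0]
ft_force: [0.5, -0.0, 3.7]
gripper_width: 0.001
time: 22.58
eef_pos: [566.9, -235.1, 158.1]
tool_rot: [-90.0, -0.0, -90.0]
ft_force: [2.1, -1.8, 3.0]
gripper_width: -0.002
```

```bash
python3 -m jog '[0,-0.01,0.0005,0,0,0,0.008,-0.015,0.0005,0,0,0,0.022,-0.012,0.0005,0,0,0,0.022,-0.006,0.0005,0,0,0,0.022,-0.004,0.0005,0,0,0,0.022,-0.004,0.0005,0,0,0]'; python3 - <<'E'
from h import *
from plant import robot
im=robot.camera('scene');cv2.imwrite('pics/s13.png',cv2.resize(im[190:330,230:390],None,fx=4,fy=4,interpolation=cv2.INTER_CUBIC))
show(robot.read_state())
E
```

```text
time: 23.08
eef_pos: [566.3, -256.6, 160.7]
tool_rot: [-90.1, 0.1, -90.0]
ft_force: [-0.1, -0.1, 0.1]
gripper_width: 0.004
23.13 [ 566.55 -256.42  161.14] [-90.11   0.08 -90.  ] F [0.   0.09 0.77] M [-0.02 -0.02  0.01] g 0.001
```

View pics/s13.png

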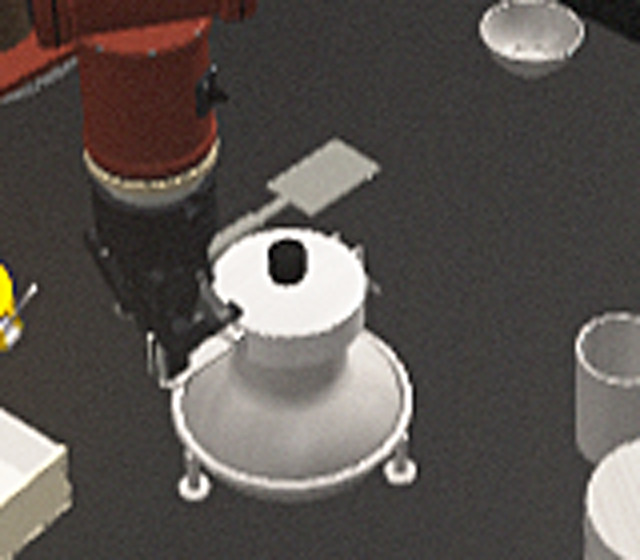

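```bash
python3 -m jog '[0.0006,0.004,0,0,0,0,0.0006,0.008,0,0,0,0,0.0004,0.011,0,0,0,0,0.0002,0.0142,0,0,0,0,-0.0006,0.018,0,0,0,0,-0.0016,0.0219,0,0,0,0]'; python3 q.py b; python3 -m jog '[-0.0014,0.0037,0,0,0,0,-0.0031,0.0072,0,0,0,0,-0.0051,0.0106,0,0,0,0,-0.0074,0.0138,0,0,0,0]' >/dev/null; python3 q.py b
for i in 1 2 3 4 5; do python3 -m jog '[-0.0007,0.0007,0,0,0,0]' >/dev/null; python3 q.py b; done
```

```text
time: 23.63
eef_pos: [567.5, -255.4, 140.5]
tool_rot: [-90.0, -0.0, -90.0]
ft_force: [-0.7, -1.6, 1.9]
gripper_width: 0.005
23.63 elev(contact) -16.5 r 45.1  F45 2.26  Fu 1.6 Fv 1.9 Fx -0.7
23.97 elev(contact) -37.1 r 44.7  F45 2.31  Fu 2.6 Fv 0.9 Fx 0.7
24.05 elev(contact) -39.4 r 44.5  F45 2.38  Fu 2.7 Fv 0.9 Fx 0.9
24.13 elev(contact) -39.9 r 44.3  F45 1.96  Fu 2.5 Fv 0.5 Fx 0.4
24.22 elev(contact) -40.7 r 44.1  F45 2.36  Fu 3.0 Fv 0.6 Fx 0.0
24.3 elev(contact) -41.8 r 44.1  F45 1.67  Fu 1.8 Fv 0.6 Fx -0.3
24.38 elev(contact) -43.1 r 44.0  F45 1.88  Fu 1.6 Fv 1.1 Fx -0.3
```

```bash

for i in 1 2 3 4 5; do python3 -m jog '[-0.0007,0.0006,0,0,0,0]' >/dev/null; python3 q.py b; done
for i in 1 2 3; do python3 -m jog '[-0.0006,0.0004,0,0,0,0]' >/dev/null; python3 q.py b; done
```

```text
24.47 elev(contact) -44.3 r 43.9  F45 2.35  Fu 2.8 Fv 0.6 Fx -1.7
24.55 elev(contact) -45.5 r 43.9  F45 2.87  Fu 3.4 Fv 0.8 Fx -0.8
24.63 elev(contact) -46.6 r 43.9  F45 2.30  Fu 3.2 Fv 0.1 Fx -0.4
24.72 elev(contact) -47.6 r 43.9  F45 2.01  Fu 3.5 Fv -0.8 Fx -0.5
24.8 elev(contact) -48.8 r 43.9  F45 4.40  Fu 4.6 Fv 1.6 Fx -0.4
24.88 elev(contact) -49.8 r 43.8  F45 4.00  Fu 4.8 Fv 0.7 Fx -0.8
24.97 elev(contact) -50.7 r 43.7  F45 4.40  Fu 5.3 Fv 0.7 Fx -0.4
25.05 elev(contact) -51.6 r 43.6  F45 3.73  Fu 4.5 Fv 0.5 Fx 0.3
```

```bash

for i in 1 2 3 4; do python3 -m jog '[-0.0004,0.0003,0,0,0,0]' >/dev/null; python3 q.py b; done
```

```text
25.13 elev(contact) -52.2 r 43.7  F45 4.36  Fu 5.5 Fv 0.2 Fx -0.5
25.22 elev(contact) -52.8 r 43.7  F45 4.85  Fu 6.2 Fv 0.0 Fx -0.1
25.3 elev(contact) -53.4 r 43.7  F45 4.51  Fu 5.5 Fv 0.4 Fx 0.3
25.38 elev(contact) -53.9 r 43.8  F45 4.37  Fu 5.5 Fv 0.1 Fx 0.6
```

```bash

for i in 1 2 3 4; do python3 -m jog '[-0.0004,0.0003,0,0,0,0]' >/dev/null; python3 q.py b; done
```

```text
25.47 elev(contact) -54.5 r 43.8  F45 5.24  Fu 6.9 Fv -0.4 Fx 0.0
25.55 elev(contact) -55.1 r 43.9  F45 5.84  Fu 6.7 Fv 0.8 Fx 0.8
25.63 elev(contact) -55.8 r 43.9  F45 5.89  Fu 7.2 Fv 0.1 Fx 0.2
25.72 elev(contact) -56.3 r 44.0  F45 5.28  Fu 7.3 Fv -1.1 Fx -0.3
```

```bash

for i in 1 2 3 4; do python3 -m jog '[0,0,0,0,0,0]' >/dev/null; python3 q.py b; done
```

```text
25.8 elev(contact) -56.4 r 44.0  F45 5.14  Fu 6.1 Fv 0.4 Fx -0.7
25.88 elev(contact) -56.4 r 43.9  F45 5.09  Fu 6.6 Fv -0.5 Fx -0.8
25.97 elev(contact) -56.4 r 43.9  F45 5.50  Fu 6.9 Fv -0.2 Fx -1.1
26.05 elev(contact) -56.4 r 43.9  F45 5.25  Fu 6.4 Fv 0.1 Fx -0.7
```

```bash
python3 -m jog '[0.01,0,0,0,0,0,0.025,0,0,0,0,0,0.025,-0.03,0,0,0,0,0.025,-0.07,0,0,0,0,0.01,-0.11,0,0,0,0,-0.03,-0.143,0,0,0,0,-0.06,-0.143,0,0,0,0,-0.095,-0.143,0,0,0,0,-0.095,-0.143,0,0,0,0,-0.095,-0.143,0,0,0,0,-0.095,-0.143,0,0,0,0]'; python3 - <<'E'
from h import *
from plant import robot
import pickle
s=robot.read_state();c=robot.calibration('wrist');im=robot.camera('wrist');show(s);cv2.imwrite('pics/w14.png',im);pickle.dump((s,c,im),open('w14.pkl','wb'))
g=cv2.cvtColor(im,cv2.COLOR_BGR2GRAY)
k=(g[215:280,290:355]<90);ys,xs=np.nonzero(k)
px=((xs.min()+xs.max())/2+290,ys.max()+215); print('near edge of knob top',px,onplane(c,px,187.3))
a=robot.camera('scene');cv2.imwrite('pics/s14.png',cv2.resize(a[190:330,230:390],None,fx=4,fy=4,interpolation=cv2.INTER_CUBIC))
E
```

```text
time: 26.97
eef_pos: [567.2, -141.2, 259.3]
tool_rot: [-90.0, 0.0, -90.0]
ft_force: [-0.8, 0.3, -0.4]
gripper_width: 0.0
26.97 [ 567.23 -141.2   259.31] [-90.04   0.01 -89.95] F [-0.77  0.31 -0.36] M [-0.    0.   -0.03] g 0.0
near edge of knob top (np.float64(320.5), np.int64(279)) [ 566.75 -155.75  187.3 ]
```

View pics/s14.png

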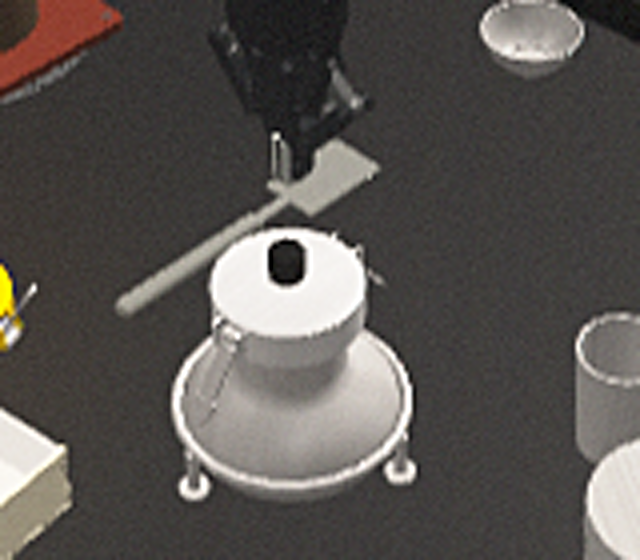

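View pics/w14.png

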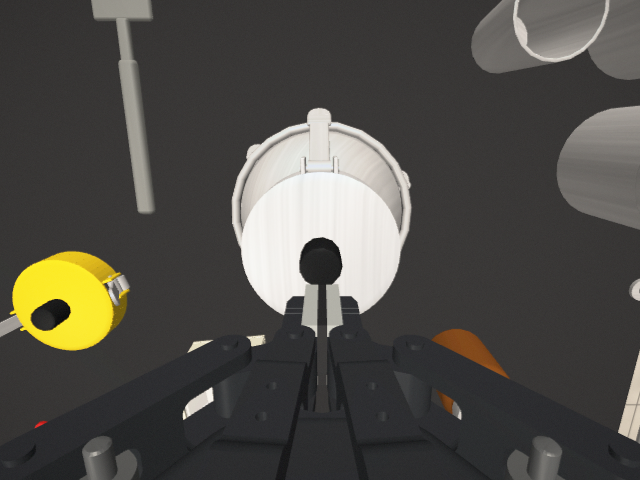

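```bash
python3 - <<'E'
from h import *
import pickle
for f,top in (('w11.pkl',(322,)),('w14.pkl',(319,))):
  s,c,im=pickle.load(open(f,'rb'))
  g=cv2.cvtColor(im,cv2.COLOR_BGR2GRAY).astype(int)
  col=g[85:185,top[0]-3:top[0]+4].mean(1)
  e=85+np.argmax(col>140);print(f,'end row',e)
  # lid roof far edge (roof/skirt to hinge)
  for dx in (-45,45):
     cc=g[140:230,top[0]+dx-1:top[0]+dx+2].mean(1);d=np.diff(cc);print(dx,[(140+i,int(d[i])) for i in np.argsort(-abs(d))[:4]])
  for yp in (-94.1,-93.1):
    o,d=ray(c,(top[0],e-.5));last=None
    for t in np.arange(100,500,.25):
      p=o+d*t
      if np.hypot(p[1]-yp,p[2]-142.3)<65.3: last=p
    p=last;print(yp,p,np.degrees(np.arctan2(p[2]-142.3,p[1]-yp)))
E
python3 - <<'E'
import cv2
a=cv2.imread('pics/w11.png')[80:310,225:425];b=cv2.imread('pics/w14.png')[80:310,225:425]
cv2.imwrite('pics/cmp2.png',cv2.resize(cv2.hconcat([a,b]),None,fx=2,fy=2,interpolation=cv2.INTER_CUBIC))
E
```

```text
w11.pkl end row 109
-45 [(np.int64(175), 9), (np.int64(174), 5), (np.int64(173), 3), (np.int64(142), 2)]
45 [(np.int64(172), 15), (np.int64(171), 13), (np.int64(173), 4), (np.int64(141), 3)]
-94.1 [565.34 -60.88  86.24] -59.35320117553097
-93.1 [565.34 -60.85  85.74] -60.30934367964236
w14.pkl end row 108
-45 [(np.int64(144), 36), (np.int64(141), -28), (np.int64(142), -26), (np.int64(140), -26)]
45 [(np.int64(143), 27), (np.int64(183), 24), (np.int64(140), -23), (np.int64(142), 23)]
-94.1 [565.2  -53.58  91.22] -51.575684972123135
-93.1 [565.19 -53.53  90.47] -52.63742970322376
```

View pics/cmp2.png

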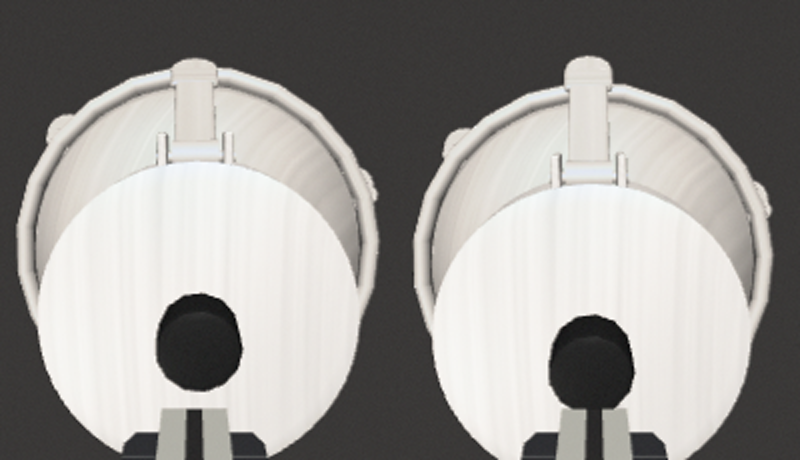

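```bash
cat > disc.py <<'E'
from h import *
import pickle,sys
from scipy.optimize import least_squares
def disc(c,im,z=159.3,guess=(566,-147.5)):
    g=cv2.GaussianBlur(cv2.cvtColor(im,cv2.COLOR_BGR2GRAY),(3,3),0).astype(float)
    W=[]
    for th in np.radians(np.r_[0:70:3,110:181:3]):   # +y half, skipping hinge
        prof=[];rs=np.arange(46,58,.2)
        for r in rs:
            p=proj(c,(guess[0]+r*np.cos(th),guess[1]+r*np.sin(th),z))
            prof.append(cv2.getRectSubPix(g.astype(np.float32),(1,1),tuple(map(float,p)))[0,0])
        d=np.diff(prof);i=np.argmin(d)
        if d[i]<-3: W.append((guess[0]+rs[i]*np.cos(th),guess[1]+rs[i]*np.sin(th)))
    W=np.array(W)
    f=least_squares(lambda q:np.hypot(W[:,0]-q[0],W[:,1]-q[1])-52.2,[*guess],loss='soft_l1',f_scale=.3)
    return f.x,len(W),np.median(abs(f.fun))
if __name__=="__main__":
    print('w7',disc(pickle.load(open('w7.pkl','rb')),cv2.imread('pics/w7.png')))
    for f in sys.argv[1:]:
        s,c,im=pickle.load(open(f,'rb'));print(f,disc(c,im))
E
python3 disc.py w11.pkl w14.pkl
```

```text
w7 (array([ 566.46, -148.03]), 46, np.float64(0.17706952743101922))
w11.pkl (array([ 566.5 , -147.81]), 44, np.float64(0.15231634086250168))
w14.pkl (array([ 566.47, -147.82]), 48, np.float64(0.13400605812861954))
```

```bash
python3 -m jog '[-0.04,0,0,0,0,0,-0.08,0,0,0,0,0,-0.114,0.02,-0.001,0,0,0,-0.114,0.06,-0.001,0,0,0,-0.114,0.1,-0.001,0,0,0,-0.114,0.14,-0.0015,0,0,0,-0.114,0.14,-0.0015,0,0,0,-0.114,0.14,-0.0015,0,0,0,-0.114,0.14,-0.0015,0,0,0,-0.114,0.14,-0.0015,0,0,0]'; python3 -m jog '[0,0,0,0,0,0,0,0,0,0,0,0]'
```

```text
time: 27.9
eef_pos: [568.2, -27.9, 123.1]
tool_rot: [-89.7, -0.1, -90.0]
ft_force: [0.7, -0.7, 1.1]
gripper_width: 0.0
time: 28.07
eef_pos: [567.4, -27.3, 122.2]
tool_rot: [-89.8, -0.0, -90.0]
ft_force: [-0.3, 0.1, -0.2]
gripper_width: 0.001
```

```bash
python3 -m jog '[0.01,0.002,-0.001,0,0,0,0.02,0.004,-0.0015,0,0,0,0.0225,0.004,-0.0015,0,0,0,0.0225,0.004,-0.0015,0,0,0,0.0225,0.004,-0.0015,0,0,0]'; python3 q.py a
for i in 1 2 3 4 5; do python3 -m jog '[0.001,0,0,0,0,0]' >/dev/null; python3 q.py a; done
```

```text
time: 28.48
eef_pos: [564.1, -49.7, 115.5]
tool_rot: [-90.0, 0.0, -90.0]
ft_force: [-0.0, -0.1, -0.1]
gripper_width: 0.0
28.48 elev(contact) -48.5 r 50.4  F45 -0.18  Fu -0.1 Fv -0.1 Fx -0.0
28.57 elev(contact) -49.0 r 50.1  F45 -0.83  Fu -0.1 Fv -1.0 Fx -0.3
28.65 elev(contact) -49.7 r 49.4  F45 0.49  Fu 0.5 Fv 0.1 Fx 0.4
28.73 elev(contact) -50.5 r 48.8  F45 -0.56  Fu -0.4 Fv -0.3 Fx -0.8
28.82 elev(contact) -51.4 r 48.2  F45 2.95  Fu 3.6 Fv -0.1 Fx 0.6
28.9 elev(contact) -51.8 r 48.0  F45 4.14  Fu 5.1 Fv -0.2 Fx 0.5
```

```bash
for i in 1 2 3 ; do python3 -m jog '[0.0003,0.0002,0,0,0,0]' >/dev/null; python3 q.py a; done
```

```text
28.98 elev(contact) -52.2 r 48.0  F45 4.08  Fu 4.8 Fv 0.1 Fx 1.0
29.07 elev(contact) -52.7 r 48.0  F45 4.36  Fu 5.3 Fv -0.2 Fx 0.1
29.15 elev(contact) -53.3 r 47.9  F45 4.35  Fu 5.2 Fv -0.2 Fx 0.1
```

```bash
python3 - <<'E'
from h import *
from plant import robot
a=robot.camera('scene');cv2.imwrite('pics/s15.png',cv2.resize(a[240:300,265:345],None,fx=8,fy=8,interpolation=cv2.INTER_CUBIC))
cv2.imwrite('pics/s15full.png',a)
E
python3 q.py a
```

```text
29.2 elev(contact) -53.4 r 47.9  F45 4.03  Fu 5.1 Fv -0.5 Fx 1.1
```

View pics/s15.png

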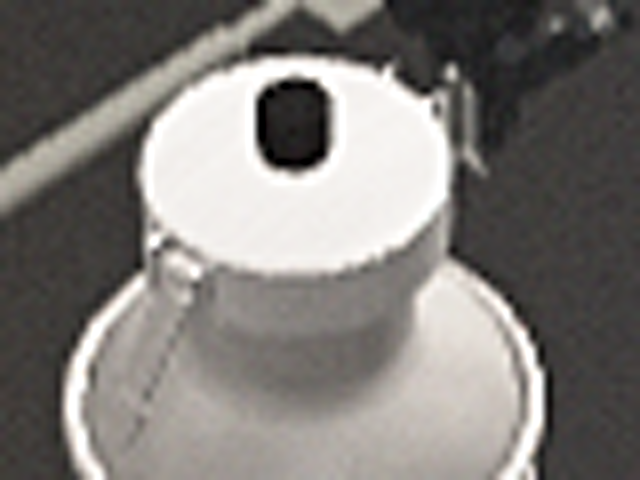

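```bash
python3 - <<'E'
import cv2
a=cv2.imread('pics/s14.png')
# s14 crop was [190:330,230:390] x4 -> same window
w=a[200:440,140:460];cv2.imwrite('pics/s14b.png',cv2.resize(w,None,fx=2,fy=2))
E
```

```text
(no output)
```

View pics/s14b.png

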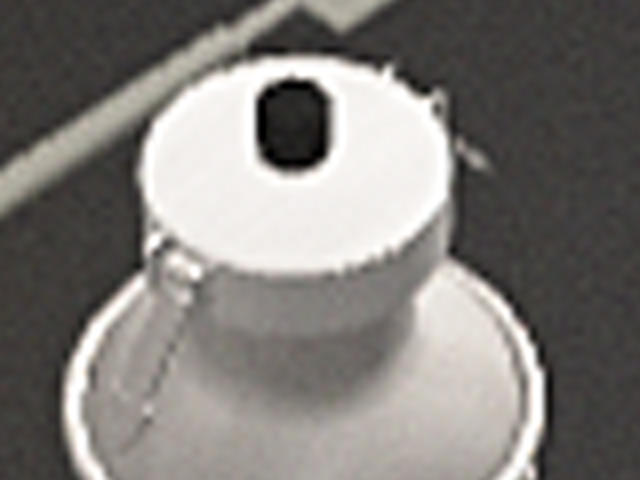

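```bash
python3 -m jog '[-0.01,0,0,0,0,0,-0.025,0,0,0,0,0,-0.025,-0.03,0.001,0,0,0,-0.025,-0.07,0.001,0,0,0,-0.01,-0.11,0.001,0,0,0,0.03,-0.14,0.001,0,0,0,0.06,-0.14,0.001,0,0,0,0.09,-0.14,0.001,0,0,0,0.09,-0.14,0.001,0,0,0,0.09,-0.14,0.001,0,0,0]'; python3 - <<'E'
from h import *
from plant import robot
import pickle
s=robot.read_state();c=robot.calibration('wrist');im=robot.camera('wrist');show(s);cv2.imwrite('pics/w16.png',im);pickle.dump((s,c,im),open('w16.pkl','wb'))
a=robot.camera('scene');cv2.imwrite('pics/s16.png',cv2.resize(a[240:300,265:345],None,fx=8,fy=8,interpolation=cv2.INTER_CUBIC))
a=robot.camera('top');cv2.imwrite('pics/t16.png',cv2.resize(a[170:290,280:440],None,fx=5,fy=5,interpolation=cv2.INTER_CUBIC))
E
python3 disc.py w16.pkl
```

```text
time: 30.03
eef_pos: [565.1, -146.8, 255.1]
tool_rot: [-90.0, -0.1, -90.2]
ft_force: [-0.6, 0.2, -0.2]
gripper_width: -0.002
30.03 [ 565.06 -146.76  255.14] [-90.    -0.05 -90.16] F [-0.63  0.19 -0.17] M [ 0.05 -0.03 -0.03] g -0.002
w7 (array([ 566.46, -148.03]), 46, np.float64(0.17706952743101922))
w16.pkl (array([ 566.49, -147.9 ]), 46, np.float64(0.12458572187190242))
```

View pics/s16.png

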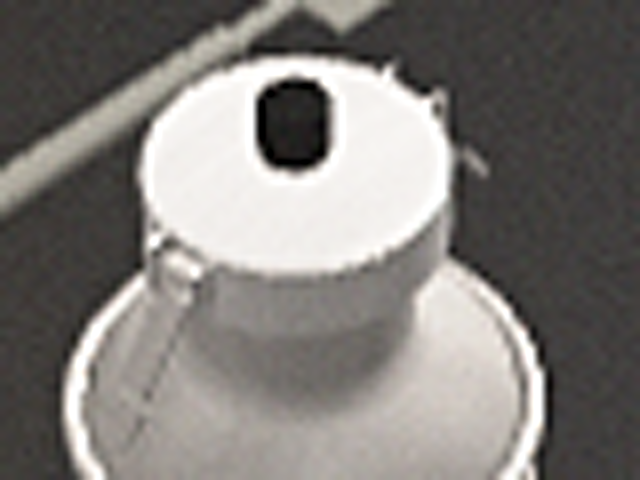

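View pics/w16.png

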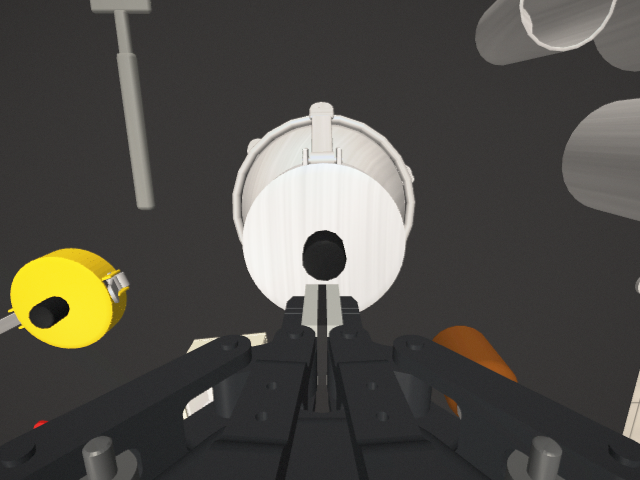

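```bash
python3 -m jog '[0.04,0,0,0,0,0,0.08,0,0.002,0,0,0,0.12,0.02,0.002,0,0,0,0.121,0.06,0.002,0,0,0,0.121,0.1,0.002,0,0,0,0.121,0.138,0.002,0,0,0,0.121,0.138,0.002,0,0,0,0.121,0.138,0.002,0,0,0,0.121,0.138,0.002,0,0,0,0.121,0.138,0.002,0,0,0,0.121,0.138,0.002,0,0,0]'; python3 -m jog '[-0.01,0,0,0,0,0,-0.02,0,0,0,0,0,-0.02,0,0,0,0,0,-0.02,0,0,0,0,0]'; python3 q.py b
```

```text
time: 31.1
eef_pos: [569.5, -266.9, 120.8]
tool_rot: [-89.7, -0.2, -89.9]
ft_force: [-0.0, -0.2, 0.6]
gripper_width: -0.004
time: 31.43
eef_pos: [567.5, -245.2, 117.5]
tool_rot: [-90.0, -0.0, -89.9]
ft_force: [-0.0, 0.1, 0.2]
gripper_width: 0.003
31.43 elev(contact) -47.3 r 48.8  F45 0.12  Fu -0.1 Fv 0.2 Fx -0.0
```

```bash
for i in 1 2 3 4; do python3 -m jog '[-0.001,0,0,0,0,0]' >/dev/null; python3 q.py b; done
```

```text
31.52 elev(contact) -47.6 r 48.8  F45 0.12  Fu 0.0 Fv 0.1 Fx 0.3
31.6 elev(contact) -48.5 r 48.4  F45 0.62  Fu 0.7 Fv 0.0 Fx 0.5
31.68 elev(contact) -49.4 r 47.9  F45 -0.28  Fu 0.0 Fv -0.4 Fx 0.1
31.77 elev(contact) -50.3 r 47.2  F45 -0.32  Fu -0.0 Fv -0.5 Fx 0.4
```

```bash
for i in 1 2 3 4 5 6; do python3 -m jog '[-0.0006,0,0,0,0,0]' >/dev/null; python3 q.py b; done
```

```text
31.85 elev(contact) -51.0 r 46.8  F45 -0.20  Fu 0.0 Fv -0.3 Fx 0.1
31.93 elev(contact) -51.5 r 46.5  F45 0.91  Fu 0.8 Fv 0.4 Fx 0.4
32.02 elev(contact) -52.1 r 46.0  F45 -0.01  Fu -0.5 Fv 0.6 Fx 0.8
32.1 elev(contact) -52.7 r 45.6  F45 0.41  Fu 0.6 Fv -0.2 Fx 0.4
32.18 elev(contact) -53.2 r 45.3  F45 2.67  Fu 2.6 Fv 1.0 Fx 0.4
32.27 elev(contact) -53.4 r 45.0  F45 2.23  Fu 2.4 Fv 0.6 Fx 0.7
```

```bash
for i in 1 2 3; do python3 -m jog '[-0.0004,0,0,0,0,0]' >/dev/null; python3 q.py b; done
```

```text
32.35 elev(contact) -53.4 r 44.9  F45 2.33  Fu 3.0 Fv -0.1 Fx -0.2
32.43 elev(contact) -53.5 r 44.7  F45 4.32  Fu 5.8 Fv -0.6 Fx -0.5
32.52 elev(contact) -53.7 r 44.5  F45 5.17  Fu 6.4 Fv 0.1 Fx -0.7
```

```bash
for i in 1 2 3; do python3 -m jog '[0,0,0,0,0,0]' >/dev/null; python3 q.py b; done
```

```text
32.6 elev(contact) -53.7 r 44.5  F45 4.57  Fu 5.9 Fv -0.3 Fx -0.4
32.68 elev(contact) -53.7 r 44.5  F45 4.14  Fu 5.4 Fv -0.3 Fx -0.8
32.77 elev(contact) -53.7 r 44.5  F45 2.85  Fu 4.1 Fv -0.8 Fx -0.6
```

```bash
for i in 1 2 3; do python3 -m jog '[-0.0003,0.0001,0,0,0,0]' >/dev/null; python3 q.py b; done; for i in 1 2; do python3 -m jog '[0,0,0,0,0,0]' >/dev/null; python3 q.py b; done
```

```text
32.85 elev(contact) -53.9 r 44.5  F45 4.68  Fu 5.6 Fv 0.3 Fx -0.4
32.93 elev(contact) -54.3 r 44.4  F45 4.43  Fu 5.5 Fv 0.1 Fx 0.2
33.02 elev(contact) -54.6 r 44.3  F45 5.21  Fu 6.9 Fv -0.6 Fx 0.3
33.1 elev(contact) -54.7 r 44.3  F45 4.53  Fu 5.5 Fv 0.1 Fx -0.9
33.18 elev(contact) -54.7 r 44.3  F45 3.85  Fu 5.1 Fv -0.5 Fx 0.4
```

```bash
python3 -m jog '[0.01,0,0,0,0,0,0.025,0,0,0,0,0,0.025,-0.03,0,0,0,0,0.025,-0.07,0,0,0,0,0.01,-0.11,0,0,0,0,-0.03,-0.14,0,0,0,0,-0.07,-0.14,0,0,0,0,-0.11,-0.14,0,0,0,0,-0.15,-0.14,-0.001,0,0,0,-0.19,-0.12,-0.0015,0,0,0,-0.206,-0.08,-0.0015,0,0,0,-0.206,-0.04,-0.0015,0,0,0]'; python3 -m jog '[0,0.02,0,0,0,0,0,0.038,0,0,0,0,0,0.038,0,0,0,0,0,0.038,0,0,0,0,0,0.038,0,0,0,0,0,0.038,0,0,0,0]'
```

```text
time: 34.18
eef_pos: [568.0, -27.7, 162.2]
tool_rot: [-89.6, 0.0, -89.8]
ft_force: [-0.2, -0.6, -0.5]
gripper_width: -0.002
time: 34.68
eef_pos: [567.3, -31.3, 124.2]
tool_rot: [-89.8, -0.0, -90.0]
ft_force: [0.5, -0.3, -0.4]
gripper_width: -0.002
```

```bash
python3 -m jog '[0.01,0.003,-0.001,0,0,0,0.018,0.005,-0.0015,0,0,0,0.018,0.005,-0.0015,0,0,0,0.018,0.005,-0.0015,0,0,0,0.018,0.005,-0.0015,0,0,0]' | grep eef; python3 q.py a; for i in 1 2 3 4; do python3 -m jog '[0.0007,0,0,0,0,0]' >/dev/null; python3 q.py a; done
```

```text
eef_pos: [564.2, -49.0, 117.2]
35.1 elev(contact) -46.6 r 49.7  F45 -1.37  Fu -0.8 Fv -0.9 Fx 0.2
35.18 elev(contact) -46.9 r 49.5  F45 0.62  Fu 0.8 Fv 0.0 Fx 0.7
35.27 elev(contact) -47.4 r 49.1  F45 -0.11  Fu -0.4 Fv 0.3 Fx -0.6
35.35 elev(contact) -48.1 r 48.6  F45 0.16  Fu -0.4 Fv 0.7 Fx 0.1
35.43 elev(contact) -48.7 r 48.2  F45 -0.43  Fu 0.0 Fv -0.7 Fx 0.1
```

```bash
for i in 1 2 3 4 5; do python3 -m jog '[0.0005,0,0,0,0,0]' >/dev/null; python3 q.py a; done
```

```text
35.52 elev(contact) -49.2 r 47.8  F45 -0.56  Fu -0.7 Fv -0.0 Fx -0.3
35.6 elev(contact) -49.8 r 47.5  F45 -0.21  Fu -0.3 Fv 0.1 Fx 0.1
35.68 elev(contact) -50.2 r 47.1  F45 -0.07  Fu 0.2 Fv -0.4 Fx -0.6
35.77 elev(contact) -50.7 r 46.8  F45 0.46  Fu 0.5 Fv 0.1 Fx 0.2
35.85 elev(contact) -51.2 r 46.5  F45 -0.45  Fu -0.8 Fv 0.2 Fx 0.5
```

```bash
for i in 1 2 3 4 5; do python3 -m jog '[0.0004,0,0,0,0,0]' >/dev/null; python3 q.py a; done
```

```text
35.93 elev(contact) -51.6 r 46.2  F45 0.17  Fu 0.3 Fv -0.2 Fx 0.1
36.02 elev(contact) -52.0 r 46.0  F45 -0.20  Fu -0.4 Fv 0.2 Fx -0.3
36.1 elev(contact) -52.4 r 45.8  F45 0.95  Fu 0.7 Fv 0.6 Fx 0.6
36.18 elev(contact) -52.5 r 45.7  F45 2.83  Fu 4.0 Fv -0.6 Fx -0.4
36.27 elev(contact) -52.6 r 45.7  F45 2.90  Fu 3.7 Fv -0.2 Fx -0.3
```

```bash
for i in 1 2 3; do python3 -m jog '[0.0003,0.0001,0,0,0,0]' >/dev/null; python3 q.py a; done;  for i in 1 2; do python3 -m jog '[0,0,0,0,0,0]' >/dev/null; python3 q.py a; done
```

```text
36.35 elev(contact) -52.8 r 45.7  F45 4.46  Fu 5.4 Fv 0.2 Fx -0.3
36.43 elev(contact) -53.1 r 45.6  F45 4.32  Fu 5.4 Fv -0.2 Fx 0.6
36.52 elev(contact) -53.5 r 45.6  F45 4.44  Fu 5.9 Fv -0.6 Fx 0.5
36.6 elev(contact) -53.6 r 45.6  F45 4.20  Fu 5.3 Fv -0.2 Fx 0.9
36.68 elev(contact) -53.6 r 45.6  F45 3.90  Fu 5.0 Fv -0.3 Fx 0.2
```

```bash
python3 -m jog '[-0.01,0,0,0,0,0,-0.025,0,0,0,0,0,-0.03,-0.03,0,0,0,0,-0.03,-0.07,0,0,0,0,-0.02,-0.11,0,0,0,0,0.03,-0.145,0,0,0,0,0.06,-0.16,0,0,0,0,0.09,-0.17,0,0,0,0,0.09,-0.17,0,0,0,0,0.09,-0.17,0,0,0,0,0.09,-0.17,0,0,0,0]'; python3 - <<'E'
from h import *
from plant import robot
import pickle
s=robot.read_state();c=robot.calibration('wrist');im=robot.camera('wrist');show(s);cv2.imwrite('pics/w20.png',im);pickle.dump((s,c,im),open('w20.pkl','wb'))
a=robot.camera('scene');cv2.imwrite('pics/s20.png',a);cv2.imwrite('pics/s20c.png',cv2.resize(a[240:300,265:345],None,fx=8,fy=8,interpolation=cv2.INTER_CUBIC))
b=cv2.imread('pics/scene0.png');d=cv2.absdiff(a,b).max(2)
cv2.imwrite('pics/diff.png',(d>60).astype(np.uint8)*255)
E
python3 disc.py w20.pkl
```

```text
time: 37.6
eef_pos: [564.0, -146.6, 286.2]
tool_rot: [-90.0, 0.0, -90.0]
ft_force: [0.5, 0.3, -0.4]
gripper_width: -0.002
37.6 [ 563.96 -146.58  286.17] [-90.05   0.02 -90.03] F [ 0.51  0.26 -0.36] M [ 0.02 -0.01  0.03] g -0.002
w7 (array([ 566.46, -148.03]), 46, np.float64(0.17706952743101922))
w20.pkl (array([ 566.49, -147.9 ]), 45, np.float64(0.17936037705182173))
```

View pics/s20c.png

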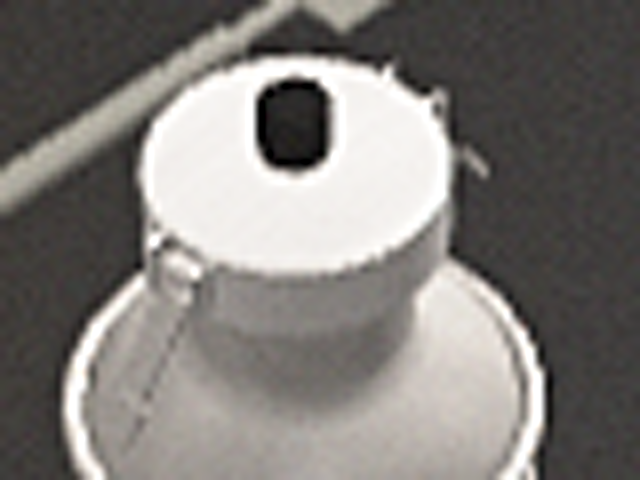

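View pics/diff.png

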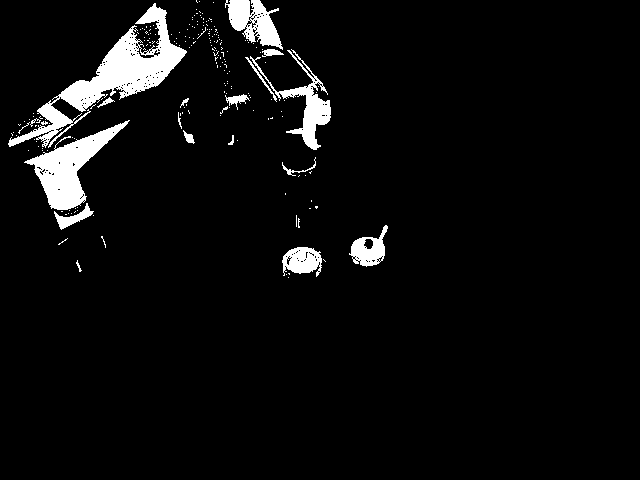

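View pics/w20.png

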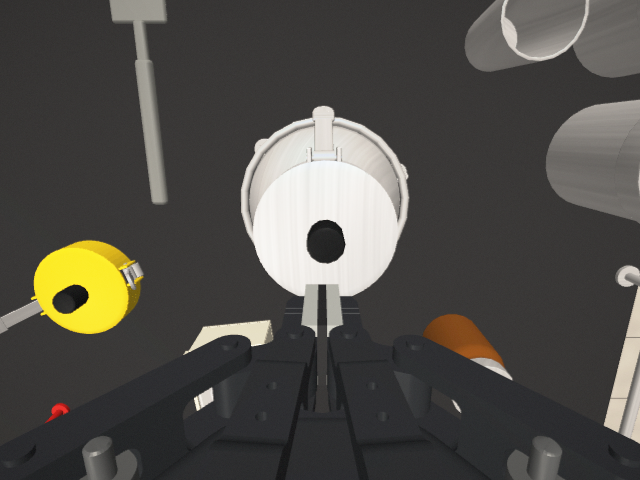

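The scene difference shows changes only at the robot, the lid's old place (368,250) and the pot top (302,262). Both arms are down, the lid is centred and the gripper is clear, so I'm handing it in.

```bash
python3 -c "
from plant import robot
print(robot.job_done())"
```

```text
the job is handed in; nothing more can be done
None
```

The lid is on the pot and pressed home, both cam arms are down and biting, and I handed the job in at about 37.6 s of the 72 s allowed.

- **Lid:** I gripped it by the knob and lowered it over the bead with no skirt contact. It then pushed the ring down against about 15 N and bottomed with its lower edge at about 127.3 mm. I pressed it home with about 19–21 N from the tool, or 24–27 N on the ring with the lid's weight. Both arms were still up.
- **Cam arms:** I swung the +y arm down first, to about 4.7 N, then the –y arm, to about 5.3 N (single noisy readings up to 5.9).
- **Arms affect each other:** tightening the second arm backed the first off by about 7 degrees, so I went round again, gently. That was one more push on the –y arm and two on the +y arm.
- **Last checks:** each arm last yielded only at about 4.2–4.6 N, averaged over noisy readings, which is inside the 4–6 N window but near its lower end. After the –y arm's last push I nudged the +y arm once more, about 1 degree, and did not probe the –y arm again. The two arms stood at nearly the same angle.
- **Scene:** the lid is centred to within about 0.3 mm. Comparing the first and last scene pictures, nothing else on the counter moved, apart from the robot itself. The gripper was clear of everything at hand-in.

**What disagreed:** once an arm bit, the push climbed more softly than the stated 3 N per mm. I put this down to the coupling between the two arms, but did not confirm it.

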